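Pack and lock the bean-tube caddy

TASK

Make the single-dose bean caddy ready for service: slide the oak tray's divider back out of the way, put both wooden tube racks into the tray with their long sides running front to back, one snug in the far left corner and the other beside it, both square and flush against the far wall, the left wall and each other, and then slide the divider up against them so that they cannot shift. Only when the racks are locked, stand every glass bean tube upright, fully down, in a bore of its own. Leave the other things on the worktop where they are.

Things in the scene. Friction and masses are not known exactly. Their poses are not given: they have to be found in the camera images.
- tray: Oak tray, fixed, with four walls. Outside 148 (its x) x 208 (its y) x 30 mm high, floor 6 mm, walls 8 mm thick. Origin: centre of the underside; x points from the front (robot-side) wall to the far wall, y to the left wall; the walls' inner faces are at x = +-66, y = +-96 mm. A tall espresso machine stands right of it, at world y < -0.02, x > 0.47 m: keep clear of it.
- divider (a joint): Oak cross bar of the tray, 12 mm thick, spanning it from front to far wall, top 46 mm above the worktop; slides along the tray's y on black runners (37 mm high, not past its left face), 3 N friction, stays where left. Value in m: 0 parked at the right, up to 0.15 to the left; its left face is at tray y = -0.082 + value. With both racks home it meets them at 0.058.
- divider_tab (a point): Centre of the black upright grip tab on top of the divider's middle: 30 mm along the tray's x, 10 mm along its y; its top is 66 mm above the worktop, this point 56 mm, the bar's top 46 mm.
- rack_a: Dark wooden block for two tubes, 92 (its x) x 60 (its y) x 40 mm high, about 0.16 kg; the two racks are alike and may be set in either order and either way round. Origin: centre of the underside; the bores lie at x = +-23 mm, y = 0.
- rack_a_hole0 (a point): Centre of the mouth (top face) of a bore of rack_a: 37 mm wide, 32 mm deep, with a 2 mm bevel round the mouth.
- rack_a_hole1 (a point): Centre of the mouth (top face) of a bore of rack_a: 37 mm wide, 32 mm deep, with a 2 mm bevel round the mouth.
- rack_b: Dark wooden block for two tubes, 92 (its x) x 60 (its y) x 40 mm high, about 0.16 kg; the two racks are alike and may be set in either order and either way round. Origin: centre of the underside; the bores lie at x = +-23 mm, y = 0.
- rack_b_hole0 (a point): Centre of the mouth (top face) of a bore of rack_b: 37 mm wide, 32 mm deep, with a 2 mm bevel round the mouth.
- rack_b_hole1 (a point): Centre of the mouth (top face) of a bore of rack_b: 37 mm wide, 32 mm deep, with a 2 mm bevel round the mouth.
- tube_1: Closed glass tube of brown coffee beans with a grey metal lid, 34 mm in diameter, 82 mm tall, about 0.07 kg, standing upright. Origin: centre of its foot; z up its axis. All tubes are alike; two to four are there (None if absent).
- tube_2: Closed glass tube of brown coffee beans with a grey metal lid, 34 mm in diameter, 82 mm tall, about 0.07 kg, standing upright. Origin: centre of its foot; z up its axis. All tubes are alike; two to four are there (None if absent).
- tube_3: Closed glass tube of brown coffee beans with a grey metal lid, 34 mm in diameter, 82 mm tall, about 0.07 kg, standing upright. Origin: centre of its foot; z up its axis. All tubes are alike; two to four are there (None if absent).
- tube_4: Closed glass tube of brown coffee beans with a grey metal lid, 34 mm in diameter, 82 mm tall, about 0.07 kg, standing upright. Origin: centre of its foot; z up its axis. All tubes are alike; two to four are there (None if absent).
- tamper: Bystander: coffee tamper, 58 mm wide, 90 mm tall; origin under its centre. Leave it alone.
- teaspoon: Bystander: steel teaspoon lying flat, 130 x 26 x 11 mm; origin under its centre. Leave it alone.

How it is judged:
By the outcome, as a careful person would: the job done as asked, in the order asked, and still so for the second after the job is handed in, with the robot touching nothing.
Of tube_1, tube_2, tube_3, tube_4 only 2 to 4 are there at a start; the rules pass over those that are not, and their reading is None.
At some moment in a run one of rack_a, rack_b may be knocked a few centimetres aside while the robot is not near it.
Once in a run the grip may slacken for a moment while it holds something.
It also fails if it takes over 210 s, if anything falls off the work surface, if the arm or the gripper's body presses on something with over 40 N, if the wrist force passes 120 N, or if a joint passes its speed limit or range.

ROBOT

A 7-joint arm with a two-finger parallel gripper is mounted at the origin on a cart in front of the work surface, level with it; the furniture and walls round the work are solid. World frame = base frame: x ahead of the robot, y to its left, z up, the work surface at z = 0. Lengths are in m, angles in rad, forces in N, time in s.
With the tool pointing down it reaches from about 0.4 to 0.85 m from the base axis. Payload 10.4 kg.
Tool frame: the origin (TCP) lies midway between the tips of the shut fingers; the grasp point (between the pads) lies 19 mm behind it; z points along the fingers, y is the line along which they close (so a half turn about z gives the same grasp; the last joint's range is limited). The gripper opens to 87 mm and grips with 3 to 60 N. Pads are 19 mm wide; open, the fingers measure 117 mm over their backs; the gripper's body (75 mm by 190 mm) begins 51 mm behind the grasp point.
Start: joints at [-1.314, 0.332, -0.065, 1.46, 0.022, 1.35, -0.088], TCP at [0.173, 0.601, 0.223] pointing down, gripper open.
Joint ranges: [-2.6, 2.6], [-0.5, 2.12], [-1.47, 1.34], [0.16, 2.42], [-1.27, 4.41], [0.06, 2.06], [-2.6, 2.6]. Speed limits (rad/s): [2.22, 2.22, 2.79, 2.79, 3.14, 3.14, 3.14].

INTERFACE

Orientations are given as a unit quaternion [x, y, z, w].
In Python, from bench import r gives the robot as it stands.
- The arm moves only by the tool carry_out, never from a script. Its argument "steps" is a list that holds one entry, the list of rows, each a list of 6 numbers: the shift along the tool's x, y, z in cm, then the turn, a rotation vector about the tool's x, y, z in rad. In form: [[[dx, dy, dz, wx, wy, wz], ...]]. A call has 1 to 20 rows; each row is the pose to reach, as a shift and turn from the pose commanded when the call began, along the tool's axes at that moment; what a row does not reach only later rows make up. A row lasts 1/12 s, in which the tool goes at most 41.7 mm and 7.16 degrees, less where a joint would pass 70% of its speed; a pose out of reach is approached as far as the arm can. A call with a gripper value outside its range is refused whole. "hand" is the closure, from -1 (fully open) to 1 (shut), set as the call begins (left out, the last holds). The fingers move at their own pace and stop on an object; "squeeze" is the grip in N (left out, the last holds). Time passes only in rows, so rows that repeat a pose let the fingers close. It gives the time, the measured TCP pose, the force, the opening and the grip force at its end, in the units of the state.
- r.read_state(): the state, without advancing time (a new reading comes with each control period).
- r.camera(name): name is "side" or "top"; returns the picture (384x512x3 uint8, red, green, blue); there is no depth.
- r.camera_params(name): a dict with "fx", "fy", "cx", "cy" (pixels), "view" (4x4, takes a point from world to camera coordinates). Camera axes: x right, y up, looking along -z (the intrinsics and any distortion apply to the point x, -y, -z); pixel columns grow to the right and rows downward; lengths in m; the calibration is good to about 2 mm. A picture is of the moment at which its call begins. camera_params takes no time and is no camera call.
- r.close_job(): hands the job in; it is judged then, once.
The state is a dict: "time": time; "joint_positions": joint angles; "joint_vel": joint speeds; "joint_torque": joint torques, N m; "ee_pos": TCP position; "eef_rot": TCP orientation; "ft_force": force on the tool from outside, world axes, zero at the start; "torque": the same for the moment, N m; "width": finger opening in m; "grip_force": force on a finger pad.
Only numpy, scipy, OpenCV 4.12 (cv2) and the standard library are available. Lean on these libraries where they do the work, as an engineer would, in place of code of your own. Each camera call takes 0.05 s, during which the arm holds its last target. There are 200 camera calls.

## Working session

There is one attempt and no reset: what is moved stays moved. The work goes in short steps, Python scripts to look and compute and a tool call to move; the robot and the scene stay as the last step left them, time stands still between calls to the robot, and variables do not carry over. Pictures are saved under pics/ and viewed, at most 14 in all, crops included, and the job is handed in when it is done.

Besides the shell and the picture viewer there is one more tool, called after "Call:" as name(argument=value, ...) on one line, values as JSON. carry_out: Moves the arm, as the interface text tells. Its arguments: {"type":"object","properties":{"steps":{"type":"array","items":{"type":"array","items":{"type":"array","items":{"type":"number"}}}},"hand":{"type":"number"},"squeeze":{"type":"number"}},"required":["steps"]}

```bash
ls; mkdir -p pics
python3 - <<'E'
from bench import r
import cv2,numpy as np
s=r.read_state(); print(s)
for n in("top","side"):
    cv2.imwrite(f"pics/{n}0.png",r.camera(n)[:,:,::-1]); print(n,r.camera_params(n))
E
```

```text
pics
{'time': 0.0, 'joint_positions': array([-1.31358995,  0.33287563, -0.0647138 ,  1.46096045,  0.02162883,
        1.34991657, -0.08849796]), 'joint_vel': array([-1.65009361e-04, -4.95929335e-04,  4.60059447e-04,  3.20069882e-05,
        5.50658825e-04,  2.65300091e-04, -1.82955352e-03]), 'joint_torque': array([-9.98523246e-04, -6.23243594e+01,  2.41764716e-02, -3.89896381e+01,
       -6.14153501e-02,  3.95145477e-02,  1.20082195e-04]), 'ee_pos': array([0.17250314, 0.60030374, 0.22174252]), 'eef_rot': array([ 1.39426014e-01,  9.90232221e-01, -7.29559664e-04, -5.57991426e-05]), 'ft_force': array([-0.09750119,  0.21513169,  0.2115251 ]), 'torque': array([ 0.01353645, -0.02755544,  0.01432131]), 'grip_force': 0.0, 'width': 0.08677563979303243}
top {'fx': 496.8984707105188, 'fy': 496.8984707105188, 'cx': 250.02341965845645, 'cy': 191.31147602668722, 'view': array([[ 0.00658646, -0.99996123, -0.00584408,  0.13515577],
       [ 0.99252066,  0.00582481,  0.12193777, -0.53705756],
       [-0.121899  , -0.00660351,  0.99252054, -1.54486664],
       [ 0.        ,  0.        ,  0.        ,  1.        ]])}
side {'fx': 438.54926008146174, 'fy': 438.54926008146174, 'cx': 257.81854790382, 'cy': 188.35453259949585, 'view': array([[ 0.86701999, -0.49795976, -0.01767537, -0.40727569],
       [ 0.29859889,  0.49085158,  0.81847629, -0.26701412],
       [-0.39889227, -0.71491315,  0.57426836, -0.92126819],
       [ 0.        ,  0.        ,  0.        ,  1.        ]])}
```

View pics/top0.png

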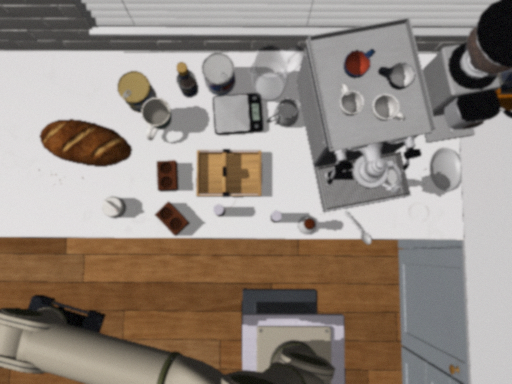

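View pics/side0.png

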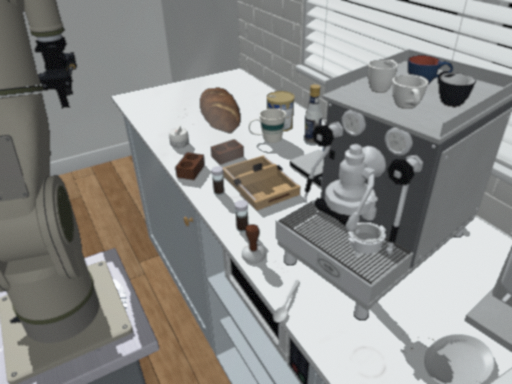

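```bash
cat > h.py <<'E'
from bench import r
import cv2,numpy as np
from scipy.spatial.transform import Rotation as R
P={n:r.camera_params(n) for n in("top","side")}
def proj(n,p):
    p=np.atleast_2d(p);V=P[n]["view"];c=p@V[:3,:3].T+V[:3,3]
    return np.c_[P[n]["cx"]-P[n]["fx"]*c[:,0]/c[:,2],P[n]["cy"]+P[n]["fy"]*c[:,1]/c[:,2]]
def ray(n,uv,z):
    uv=np.atleast_2d(uv).astype(float);V=P[n]["view"];q=P[n]
    d=np.c_[(uv[:,0]-q["cx"])/q["fx"],-(uv[:,1]-q["cy"])/q["fy"],-np.ones(len(uv))]@V[:3,:3]
    o=-V[:3,:3].T@V[:3,3];return o+d*((z-o[2])/d[:,2])[:,None]
def crop(n,name,x0,x1,y0,y1,k,img=None):
    im=r.camera(n) if img is None else img
    cv2.imwrite(name,cv2.resize(im[y0:y1,x0:x1,::-1],None,fx=k,fy=k,interpolation=cv2.INTER_CUBIC))
    return im
E
python3 - <<'E'
from h import *
t=cv2.imread("pics/top0.png")[:,:,::-1];s=cv2.imread("pics/side0.png")[:,:,::-1]
crop("top","pics/tc0.png",140,340,140,245,4,t)
crop("side","pics/sc0.png",160,320,120,270,4,s)
E
```

```text
(no output)
```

View pics/tc0.png

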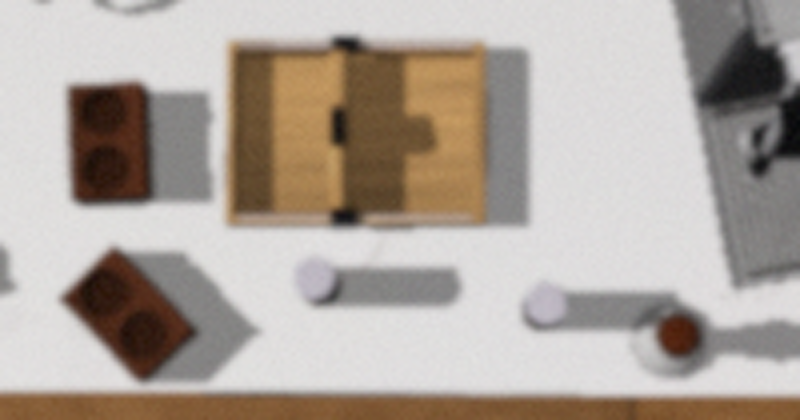

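View pics/sc0.png

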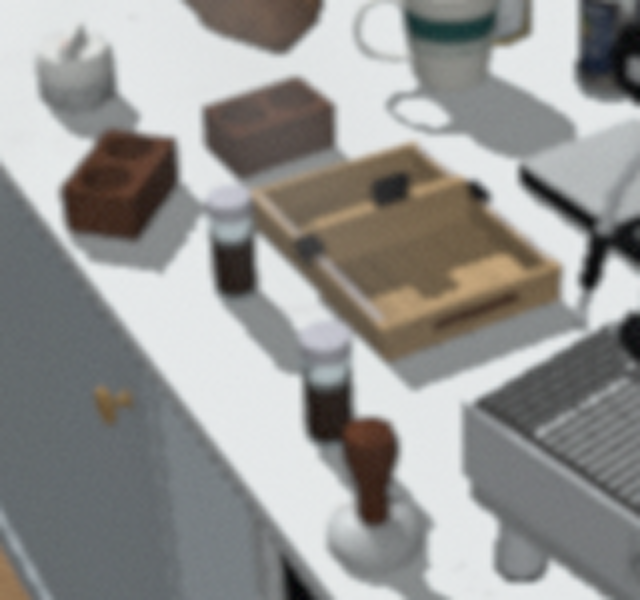

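```bash
cat >> h.py <<'E'
def rectinfo(pts): # metric (x,y) Nx2 -> center,size,angle of long side
    c,s,a=cv2.minAreaRect((pts*1000).astype(np.float32)); 
    if s[0]<s[1]: s=s[::-1]; a+=90
    return np.array(c)/1000,np.array(s),(a+90)%180-90
def masks(im,k=4):
    im=cv2.resize(im,None,fx=k,fy=k,interpolation=cv2.INTER_CUBIC)
    return cv2.cvtColor(im,cv2.COLOR_RGB2HSV),im
def blobs(m,k=4,lo=2000,hi=60000):
    m=m.astype(np.uint8); out=[]
    for c in cv2.findContours(m,cv2.RETR_EXTERNAL,cv2.CHAIN_APPROX_NONE)[0]:
        if lo<cv2.contourArea(c)<hi: out.append((c[:,0,:].astype(float)+.5)/k-.5)
    return out
E
python3 - <<'E'
from h import *
for n in P:
    V=P[n]["view"];print(n,-V[:3,:3].T@V[:3,3])
t=cv2.imread("pics/top0.png")[:,:,::-1].copy()
hsv,im=masks(t)
H,S,Vv=[hsv[:,:,i].astype(int) for i in range(3)]
roi=np.zeros(H.shape,bool);roi[145*4:236*4,148*4:330*4]=1
print("rack pix",hsv[176*4,160*4],hsv[218*4,172*4],"tray",hsv[150*4+60,215*4],hsv[151*4,240*4],"lid",hsv[210*4,219*4],"white",hsv[200*4,250*4],"shadow",hsv[176*4,185*4])
rk=((H<12)|(H>170))&(S>90)&(Vv<150)&roi
for b in blobs(rk,lo=800):
    for z in(.04,0): print("rack z",z,*rectinfo(ray("top",b,z)[:,:2]))
tr=(H>8)&(H<25)&(S>60)&roi
for b in blobs(tr,lo=4000):
    print("tray",*rectinfo(ray("top",b,.03)[:,:2]),ray("top",[b.min(0),b.max(0)],.03)[:,:2])
bk=(Vv<45)&roi
for b in blobs(bk,lo=50): 
    q=b.mean(0);print("black",q,ray("top",q,.066)[0,:2])
E
```

```text
top [0.34383283 0.12807725 1.59958933]
side [ 0.06535952 -0.73036935  0.74040115]
rack pix [  9 164  73] [ 10 179  74] tray [ 17 130 185] [ 10  29 183] lid [139  14 195] white [  0   1 219] shadow [  0   2 132]
rack z 0.04 [ 0.43559286 -0.04753239] [29.81287956 28.99118614] -89.63907766342163
rack z 0 [ 0.43794632 -0.05203636] [30.57743645 29.73479843] -89.64049154520035
rack z 0.04 [0.44933722 0.38379285] [90.5442276  56.11485672] 44.11858367919922
rack z 0 [0.45204315 0.39035138] [92.86651611 57.55410004] 44.11853790283203
rack z 0.04 [0.58520001 0.40224451] [89.81416321 58.20014191] 3.6591391563415527
rack z 0 [0.59139056 0.40927628] [92.11771393 59.69285202] 3.6591551303863525
tray [0.4500018  0.38510596] [93.74702454 58.6325798 ] 43.670265197753906 [[0.49146762 0.43561038]
 [0.40186826 0.33432791]]
tray [0.58691803 0.40445251] [92.39958954 61.116436  ] 3.6678874492645264 [[0.63411226 0.43742146]
 [0.54065257 0.37165554]]
tray [0.5959895  0.20664975] [208.11300659 145.71257019] -89.6920448243618 [[0.6682763  0.31279582]
 [0.52380321 0.10234825]]
black [172.48579545 222.82102273] [0.43273695 0.37709887]
black [163.28448276 212.24137931] [0.46530787 0.4064584 ]
black [225.94886364 193.65340909] [0.52441052 0.21307213]
black [164.07291667 180.24479167] [0.56541157 0.40678726]
black [224.37931034 171.25431034] [0.59488355 0.21886106]
black [163.405  166.3575] [0.60933723 0.41009867]
black [226.66532258 150.77822581] [0.66006162 0.21251547]
black [324.46710526 158.92324561] [ 0.63574998 -0.09419632]
```

```bash
cat >> h.py <<'E'
def go(x,y,z,yaw=90.):
    s=r.read_state();A=R.from_quat(s["eef_rot"]);p=s["ee_pos"];M=A.as_matrix()
    yw=np.deg2rad(yaw);ty=np.array([np.cos(yw),np.sin(yw),0])
    if ty@M[:,1]<0: ty=-ty
    T=np.c_[np.cross(ty,[0,0,-1.]),ty,[0,0,-1.]]
    d=M.T@(np.array([x,y,z])-p)*100
    w=R.from_matrix(M.T@T).as_rotvec()
    print("t%.2f at"%s["time"],p.round(4),"-> row",d.round(2),w.round(3),"len %.1fcm"%np.linalg.norm(d))
E
python3 - <<'E'
from h import *
go(.595,.2185,.13)
t=cv2.imread("pics/top0.png")[:,:,::-1].copy()
hsv,im=masks(t);H,S,V=[hsv[:,:,i].astype(int) for i in range(3)]
roi=np.zeros(H.shape,bool);roi[203*4:226*4,205*4:290*4]=1
lid=((H>120)&(H<155)&(S>6))&roi
for b in blobs(lid,lo=300):
    c,rad=cv2.minEnclosingCircle(b.astype(np.float32));print(b.mean(0),c,rad,ray("top",[c],.082),2*rad*1.5/497)
E
```

```text
t0.10 at [0.1725 0.6004 0.2218] -> row [-51.15 -25.02   9.22] [-0.001 -0.    -0.28 ] len 57.7cm
[276.3125     215.95404412] (276.25567626953125, 216.0922393798828) 5.959763526916504 [[0.45435613 0.05746742 0.082     ]] 0.03597442772786622
[218.6969697  209.65151515] (218.5, 210.0) 6.013106822967529 [[0.47195938 0.23438588 0.082     ]] 0.03629641945453237
```

Call:
carry_out(steps=[[[-10, -5, -3, 0, 0, -0.06], [-20, -10, -3, 0, 0, -0.12], [-30, -15, -2, 0, 0, -0.18], [-40, -20, 0, 0, 0, -0.24], [-46, -23, 4, 0, 0, -0.28], [-50, -24.5, 8, 0, 0, -0.28], [-51.15, -25, 9.2, 0, 0, -0.28], [-51.15, -25, 9.2, 0, 0, -0.28], [-51.15, -25, 9.2, 0, 0, -0.28], [-51.15, -25, 9.2, 0, 0, -0.28], [-51.15, -25, 9.2, 0, 0, -0.28], [-51.15, -25, 9.2, 0, 0, -0.28], [-51.15, -25, 9.2, 0, 0, -0.28], [-51.15, -25, 9.2, 0, 0, -0.28], [-51.15, -25, 9.2, 0, 0, -0.28], [-51.15, -25, 9.2, 0, 0, -0.28], [-51.15, -25, 9.2, 0, 0, -0.28], [-51.15, -25, 9.2, 0, 0, -0.28]]], hand=-0.2)

```text
time: 1.6
ee_pos: [0.5944, 0.2207, 0.1307]
eef_rot: [-0.001, 1.0, 0.0, -0.0]
ft_force: [-0.9, 0.5, -0.7]
width: 0.0522
grip_force: 0.0
```

Run:
```python
from h import *
crop("top","pics/tc1.png",150,310,130,240,5)
go(.595,.2185,.053)
print(r.read_state()["width"])
```

```text
t1.65 at [0.5944 0.2209 0.1309] -> row [-0.06 -0.25  7.79] [ 0.001 -0.     0.003] len 7.8cm
0.052139265523544004
```

View pics/tc1.png

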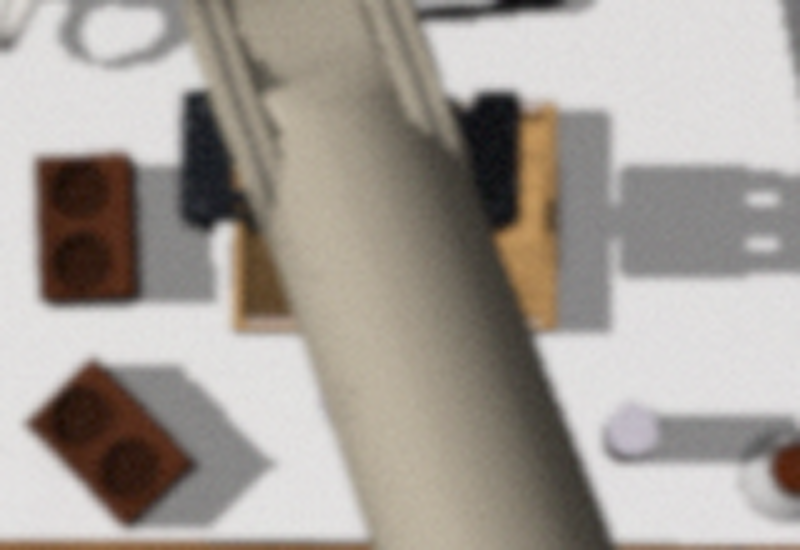

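The top view shows the arm's forearm hiding the tray; racks at left are still in place. Descending onto the tab.

Call:
carry_out(steps=[[[0, -0.1, 2.5, 0, 0, 0], [0, -0.2, 5, 0, 0, 0], [-0.05, -0.25, 7, 0, 0, 0], [-0.05, -0.25, 7.8, 0, 0, 0], [-0.05, -0.25, 7.8, 0, 0, 0], [-0.05, -0.25, 7.8, 0, 0, 0]]])

```text
time: 2.15
ee_pos: [0.5956, 0.2176, 0.0534]
eef_rot: [-0.001, 1.0, 0.0, 0.0]
ft_force: [-0.1, -0.4, 0.4]
width: 0.0524
grip_force: 0.0
```

Call:
carry_out(steps=[[[0, 0, 0, 0, 0, 0], [0, 0, 0, 0, 0, 0], [0, 0, 0, 0, 0, 0], [0, 0, 0, 0, 0, 0], [0, 0, 0, 0, 0, 0], [0, 0, 0, 0, 0, 0]]], hand=1, squeeze=15)

```text
time: 2.65
ee_pos: [0.5957, 0.2167, 0.0528]
eef_rot: [-0.0, 1.0, 0.0, 0.0]
ft_force: [0.6, 0.0, 1.2]
width: 0.0202
grip_force: 0.0
```

Call:
carry_out(steps=[[[0, 0, 0, 0, 0, 0], [0, 0, 0, 0, 0, 0], [0, 0, 0, 0, 0, 0], [0, 0, 0, 0, 0, 0]]])

```text
time: 2.98
ee_pos: [0.5957, 0.2174, 0.0527]
eef_rot: [-0.0, 1.0, 0.0, 0.0]
ft_force: [1.5, 3.3, 0.4]
width: 0.0096
grip_force: 15.0
```

Call:
carry_out(steps=[[[0, -0.7, 0, 0, 0, 0], [0, -1.6, 0, 0, 0, 0], [0, -2.6, 0, 0, 0, 0], [0, -3.6, 0, 0, 0, 0], [0, -4.6, 0, 0, 0, 0], [0, -5.6, 0, 0, 0, 0], [0, -6.6, 0, 0, 0, 0], [0, -7.6, 0, 0, 0, 0], [0, -8.5, 0, 0, 0, 0], [0, -9.2, 0, 0, 0, 0], [0, -9.5, 0, 0, 0, 0], [0, -9.7, 0, 0, 0, 0], [0, -9.8, 0, 0, 0, 0], [0, -9.9, 0, 0, 0, 0], [0, -9.9, 0, 0, 0, 0]]])

```text
time: 4.23
ee_pos: [0.5959, 0.1186, 0.0527]
eef_rot: [-0.001, 1.0, 0.0, 0.0]
ft_force: [4.4, 3.5, 0.2]
width: 0.0097
grip_force: 15.0
```

Call:
carry_out(steps=[[[0, -0.1, 0, 0, 0, 0], [0, -0.2, 0, 0, 0, 0], [0, -0.3, 0, 0, 0, 0], [0, -0.4, 0, 0, 0, 0], [0, -0.4, 0, 0, 0, 0]]])

```text
time: 4.65
ee_pos: [0.5959, 0.1184, 0.0527]
eef_rot: [-0.002, 1.0, 0.002, 0.001]
ft_force: [5.8, 14.5, -3.2]
width: 0.0099
grip_force: 15.0
```

Call:
carry_out(steps=[[[0, 0.4, 0, 0, 0, 0], [0, 0.4, 0, 0, 0, 0], [0, 0.4, 0, 0, 0, 0], [0, 0.4, 0, 0, 0, 0], [0, 0.4, 0, 0, 0, 0]]], hand=-0.3)

```text
time: 5.07
ee_pos: [0.5954, 0.1168, 0.0523]
eef_rot: [0.0, 1.0, -0.0, -0.0]
ft_force: [0.3, 0.3, 0.8]
width: 0.0357
grip_force: 0.0
```

Call:
carry_out(steps=[[[0, 0, -2, 0, 0, 0], [0, 0, -5, 0, 0, 0], [0, 0, -9, 0, 0, 0], [0, 0, -12, 0, 0, 0], [6, 0, -12, 0, 0, 0], [9, 0, -12, 0, 0, 0], [13, 0, -12, 0, 0, 0], [13, 0, -12, 0, 0, 0], [13, 0, -12, 0, 0, 0], [13, 0, -12, 0, 0, 0]]], hand=-1)

```text
time: 5.9
ee_pos: [0.4661, 0.1175, 0.1731]
eef_rot: [-0.0, 1.0, 0.0, 0.001]
ft_force: [0.1, -0.1, 0.6]
width: 0.0863
grip_force: 0.0
```

```bash
cat > look.py <<'E'
from h import *
# racks: chroma mask, top view; outer edges lie at z=.04, inner (towards nadir) at z=0
def racks(n,roi,t=None,v=0):
    t=r.camera(n) if t is None else t
    hsv,im=masks(t,8);i=im.astype(int);ch=i[:,:,0]-i[:,:,2]
    m=np.zeros(ch.shape,bool);u0,u1,w0,w1=[8*q for q in roi];m[w0:w1,u0:u1]=1
    m&=(ch>25)&(i[:,:,0]<135)
    return blobs(cv2.morphologyEx(m.astype(np.uint8),cv2.MORPH_CLOSE,np.ones((9,9))),8,lo=8000,hi=1e6),t
if __name__=="__main__":
    bs,t=racks("top",(148,200,150,236))
    cv2.imwrite("pics/last.png",t[:,:,::-1])
    for b in bs:
        c,s,a=rectinfo(ray("top",b,.04)[:,:2])
        c4=cv2.boxPoints(cv2.minAreaRect(b.astype(np.float32)))
        print("px",c4.round(1).tolist());print(" z40",c.round(4),s.round(1),round(a,2)," z0",rectinfo(ray("top",b,0)[:,:2])[0].round(4))
        u=np.deg2rad(a);ex=np.array([np.cos(u),np.sin(u)]);ey=np.array([-ex[1],ex[0]])
        p4=ray("top",b,.04)[:,:2];p0=ray("top",b,0)[:,:2]
        print(" outer edges z40: x",(p4@ex).max()-.046," y",(p4@ey).max()-.03,"| inner z0: x",(p0@ex).min()+.046,"y",(p0@ey).min()+.03, "| alt y: max z0",(p0@ey).max()-.03,"min z40",(p4@ey).min()+.03, "ex,ey",ex.round(4),ey.round(4))
E
python3 look.py
python3 - <<'E'
from h import *
print(r.read_state()["time"],r.read_state()["ee_pos"])
crop("side","pics/s2.png",160,320,110,230,5)
E
```

```text
px [[154.8000030517578, 213.8000030517578], [168.60000610351562, 201.0], [188.3000030517578, 222.1999969482422], [174.5, 235.0]]
 z40 [0.4495 0.3847] [91.9 58.7] 44.04  z0 [0.4523 0.3913]
 outer edges z40: x 0.5905744404983656  y -0.036539655930450776 | inner z0: x 0.59601124236113 y -0.033121600180746696 | alt y: max z0 -0.0329391614837345 min z40 -0.035217147391493814 ex,ey [0.7189 0.6951] [-0.6951  0.7189]
px [[156.6999969482422, 161.1999969482422], [175.5, 160.39999389648438], [176.60000610351562, 188.89999389648438], [157.8000030517578, 189.60000610351562]]
 z40 [0.5859 0.4038] [91.8 59.8] 3.66  z0 [0.5921 0.4108]
 outer edges z40: x 0.6103299839150612  y 0.365460993037079 | inner z0: x 0.6160328487088981 y 0.37155153187903256 | alt y: max z0 0.3728883667384528 min z40 0.3656579727269412 ex,ey [0.998  0.0638] [-0.0638  0.998 ]
5.95 [0.46667643 0.11747445 0.1729783 ]
```

View pics/s2.png

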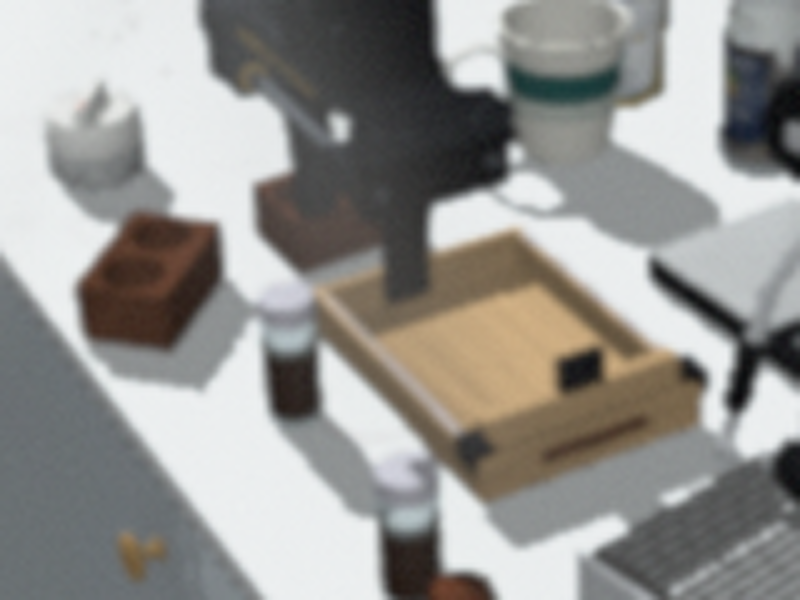

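Run:
```python
from h import *
go(.586,.4038,.12,93.66);go(.586,.4038,.027,93.66)
```

```text
t6.00 at [0.4668 0.1175 0.1728] -> row [-11.9   28.64   5.29] [ 0.     0.001 -0.064] len 31.5cm
t6.00 at [0.4668 0.1175 0.1728] -> row [-11.89  28.64  14.59] [ 0.     0.001 -0.064] len 34.3cm
```

Call:
carry_out(steps=[[[-1.5, 3.6, 0, 0, 0, 0], [-3, 7, 0, 0, 0, -0.01], [-4.5, 10.5, 0, 0, 0, -0.02], [-6, 14, 0, 0, 0, -0.03], [-7.5, 17.5, 0, 0, 0, -0.04], [-9, 21, 1, 0, 0, -0.064], [-10.4, 24.5, 3, 0, 0, -0.064], [-11.4, 27.5, 4.5, 0, 0, -0.064], [-11.9, 28.6, 5.3, 0, 0, -0.064], [-11.9, 28.6, 5.3, 0, 0, -0.064], [-11.9, 28.6, 5.3, 0, 0, -0.064], [-11.9, 28.6, 5.3, 0, 0, -0.064]]])

```text
time: 7.0
ee_pos: [0.5857, 0.4025, 0.1195]
eef_rot: [-0.031, 1.0, -0.0, 0.0]
ft_force: [-0.3, -0.5, 0.5]
width: 0.087
grip_force: 0.0
```

Run:
```python
from h import *
go(.586,.4038,.027,93.66)
im=r.camera("top");cv2.imwrite("pics/last.png",im[:,:,::-1])
crop("side","pics/s3.png",160,300,100,220,5)
```

```text
t7.00 at [0.5857 0.4025 0.1195] -> row [-0.03  0.13  9.25] [-0.001  0.    -0.001] len 9.2cm
```

View pics/s3.png

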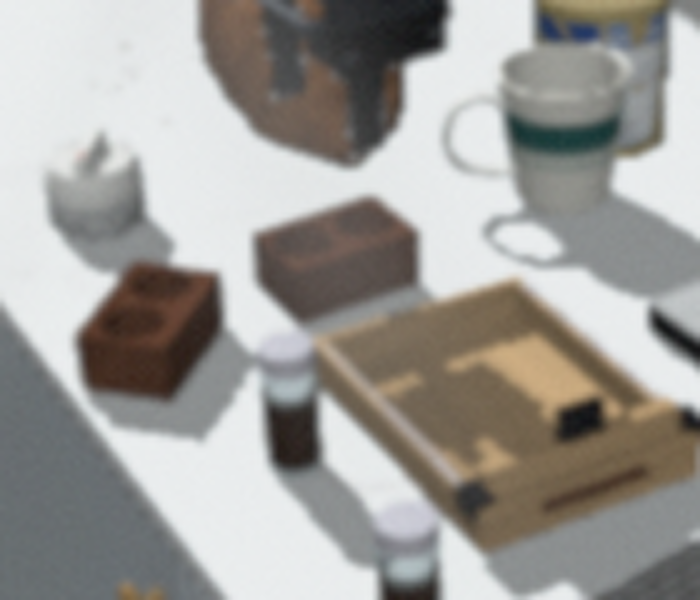

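Side view: rack A undisturbed under the open fingers, tray empty with divider parked. Descending to grasp.

Call:
carry_out(steps=[[[0, 0.1, 2.5, 0, 0, 0], [0, 0.13, 5, 0, 0, 0], [0, 0.13, 7, 0, 0, 0], [0, 0.13, 8.5, 0, 0, 0], [0, 0.13, 9.25, 0, 0, 0], [0, 0.13, 9.25, 0, 0, 0], [0, 0.13, 9.25, 0, 0, 0]]])

```text
time: 7.68
ee_pos: [0.5851, 0.405, 0.0281]
eef_rot: [-0.032, 0.999, 0.0, 0.0]
ft_force: [-0.1, 0.1, 0.7]
width: 0.087
grip_force: 0.0
```

Call:
carry_out(steps=[[[0, 0, 0, 0, 0, 0], [0, 0, 0, 0, 0, 0], [0, 0, 0, 0, 0, 0], [0, 0, 0, 0, 0, 0], [0, 0, 0, 0, 0, 0], [0, 0, 0, 0, 0, 0], [0, 0, 0, 0, 0, 0], [0, 0, 0, 0, 0, 0]]], hand=1, squeeze=40)

```text
time: 8.35
ee_pos: [0.5847, 0.4051, 0.0274]
eef_rot: [-0.032, 0.999, 0.0, 0.0]
ft_force: [-0.9, -1.4, 4.1]
width: 0.0597
grip_force: 40.0
```

Call:
carry_out(steps=[[[0, 0, -0.5, 0, 0, 0], [0, 0, -2, 0, 0, 0], [0, 0, -4, 0, 0, 0], [0, 0, -6, 0, 0, 0], [0, 0, -7.5, 0, 0, 0], [0, 0, -8, 0, 0, 0], [0, 0, -8, 0, 0, 0]]])

```text
time: 8.93
ee_pos: [0.5854, 0.4056, 0.1095]
eef_rot: [-0.032, 0.999, 0.001, 0.001]
ft_force: [-0.2, -0.5, -2.1]
width: 0.0596
grip_force: 40.0
```

Run:
```python
from h import *
go(.6095,.2685,.107,90)
crop("side","pics/s4.png",160,300,100,220,5)
```

```text
t8.93 at [0.5854 0.4056 0.1095] -> row [ -1.53 -13.83   0.22] [0.002 0.003 0.064] len 13.9cm
```

Call:
carry_out(steps=[[[-0.1, -1, 0, 0, 0, 0], [-0.3, -2.6, 0, 0, 0, 0.01], [-0.5, -4.4, 0, 0, 0, 0.02], [-0.7, -6.2, 0, 0, 0, 0.03], [-0.9, -8, 0, 0, 0, 0.04], [-1.1, -9.8, 0, 0, 0, 0.05], [-1.3, -11.4, 0, 0, 0, 0.064], [-1.4, -12.6, 0, 0, 0, 0.064], [-1.5, -13.5, 0.1, 0, 0, 0.064], [-1.5, -13.8, 0.2, 0, 0, 0.064], [-1.5, -13.8, 0.2, 0, 0, 0.064], [-1.5, -13.8, 0.2, 0, 0, 0.064], [-1.5, -13.8, 0.2, 0, 0, 0.064]]])

```text
time: 10.07
ee_pos: [0.6079, 0.2697, 0.1049]
eef_rot: [-0.001, 1.0, 0.0, -0.0]
ft_force: [0.5, -0.3, -2.3]
width: 0.0595
grip_force: 40.0
```

Run:
```python
from h import *
go(.6095,.2685,.038,90)
s=r.read_state();print(s["width"],s["grip_force"])
```

```text
t10.07 at [0.6079 0.2697 0.1049] -> row [-0.16 -0.12  6.69] [ 0.001 -0.     0.002] len 6.7cm
0.0594617882849021 39.997349828481674
```

Call:
carry_out(steps=[[[-0.1, -0.1, 1.5, 0, 0, 0], [-0.15, -0.1, 3, 0, 0, 0], [-0.15, -0.1, 4.5, 0, 0, 0], [-0.15, -0.1, 5.5, 0, 0, 0], [-0.15, -0.1, 6.2, 0, 0, 0], [-0.15, -0.1, 6.5, 0, 0, 0], [-0.15, -0.1, 6.7, 0, 0, 0], [-0.15, -0.1, 6.7, 0, 0, 0]]])

```text
time: 10.73
ee_pos: [0.61, 0.2675, 0.0383]
eef_rot: [-0.0, 1.0, 0.0, 0.0]
ft_force: [-0.4, -0.2, -1.1]
width: 0.0597
grip_force: 40.0
```

Call:
carry_out(steps=[[[0, 0, 0.1, 0, 0, 0], [0, 0, 0.2, 0, 0, 0], [0, 0, 0.3, 0, 0, 0], [0, 0, 0.4, 0, 0, 0], [0, 0, 0.45, 0, 0, 0], [0, 0, 0.45, 0, 0, 0]]])

```text
time: 11.23
ee_pos: [0.6098, 0.2672, 0.0335]
eef_rot: [-0.0, 1.0, 0.0, -0.0]
ft_force: [0.8, 0.3, -1.5]
width: 0.0597
grip_force: 40.0
```

Call:
carry_out(steps=[[[0, 0.1, 0, 0, 0, 0], [0, 0.2, 0, 0, 0, 0], [0, 0.3, 0, 0, 0, 0], [0, 0.4, 0, 0, 0, 0], [0, 0.5, 0, 0, 0, 0], [0, 0.55, 0, 0, 0, 0], [0, 0.6, 0, 0, 0, 0], [0, 0.65, 0, 0, 0, 0], [0, 0.65, 0, 0, 0, 0]]])

```text
time: 11.98
ee_pos: [0.6099, 0.2726, 0.0335]
eef_rot: [0.0, 1.0, -0.001, -0.0]
ft_force: [-1.1, -4.6, 2.0]
width: 0.0597
grip_force: 40.0
```

Call:
carry_out(steps=[[[-0.1, 0.05, 0, 0, 0, 0], [-0.2, 0.05, 0, 0, 0, 0], [-0.3, 0.05, 0, 0, 0, 0], [-0.4, 0.05, 0, 0, 0, 0], [-0.5, 0.05, 0, 0, 0, 0], [-0.55, 0.05, 0, 0, 0, 0], [-0.55, 0.05, 0, 0, 0, 0]]])

```text
time: 12.57
ee_pos: [0.6138, 0.2727, 0.0335]
eef_rot: [-0.0, 1.0, -0.001, -0.002]
ft_force: [-10.3, -7.9, 8.4]
width: 0.0595
grip_force: 40.0
```

Call:
carry_out(steps=[[[0.05, -0.05, 0, 0, 0, 0], [0.05, -0.05, 0, 0, 0, 0], [0.05, -0.05, 0, 0, 0, 0], [0.05, -0.05, 0, 0, 0, 0]]], hand=-0.8)

```text
time: 12.9
ee_pos: [0.6151, 0.2744, 0.0338]
eef_rot: [-0.0, 1.0, 0.0, 0.0]
ft_force: [-0.5, 0.7, -0.0]
width: 0.0755
grip_force: 0.0
```

Call:
carry_out(steps=[[[0, 0, -1, 0, 0, 0], [0, 0, -3, 0, 0, 0], [0, 0, -6, 0, 0, 0], [0, 0, -9, 0, 0, 0], [4, -4, -10, 0, 0, 0], [8, -8, -10, 0, 0, 0], [12, -12, -10, 0, 0, 0], [12, -14, -10, 0, 0, 0], [12, -14, -10, 0, 0, 0], [12, -14, -10, 0, 0, 0]]], hand=-1)

```text
time: 13.73
ee_pos: [0.4936, 0.1295, 0.1348]
eef_rot: [0.002, 1.0, 0.0, 0.0]
ft_force: [0.3, -0.1, -0.5]
width: 0.0871
grip_force: 0.0
```

```bash
python3 look.py
python3 - <<'E'
from h import *
im=cv2.imread("pics/last.png")[:,:,::-1]
crop("top","pics/t5.png",148,268,140,240,6,im)
go(.4495,.3847,.15,134);go(.4495,.3847,.15,44)
print(r.read_state()["joint_positions"])
E
```

```text
px [[154.8000030517578, 213.89999389648438], [168.60000610351562, 201.0], [188.3000030517578, 222.10000610351562], [174.5, 235.0]]
 z40 [0.4495 0.3847] [91.8 59. ] 44.11  z0 [0.4522 0.3913]
 outer edges z40: x 0.5904139725565427  y -0.03707029447277021 | inner z0: x 0.5959280955998452 y -0.033969643497148094 | alt y: max z0 -0.03347277821439511 min z40 -0.03605434983682858 ex,ey [0.7181 0.696 ] [-0.696   0.7181]
t13.78 at [0.4947 0.1321 0.1349] -> row [ 4.58 25.25 -1.49] [ 0.     0.002 -0.771] len 25.7cm
t13.78 at [0.4947 0.1321 0.1349] -> row [ 4.58 25.25 -1.49] [0.002 0.001 0.8  ] len 25.7cm
[-0.5338936   0.15001959  0.20042535  1.87974549 -0.03373615  1.1131893
  1.24738172]
```

View pics/t5.png

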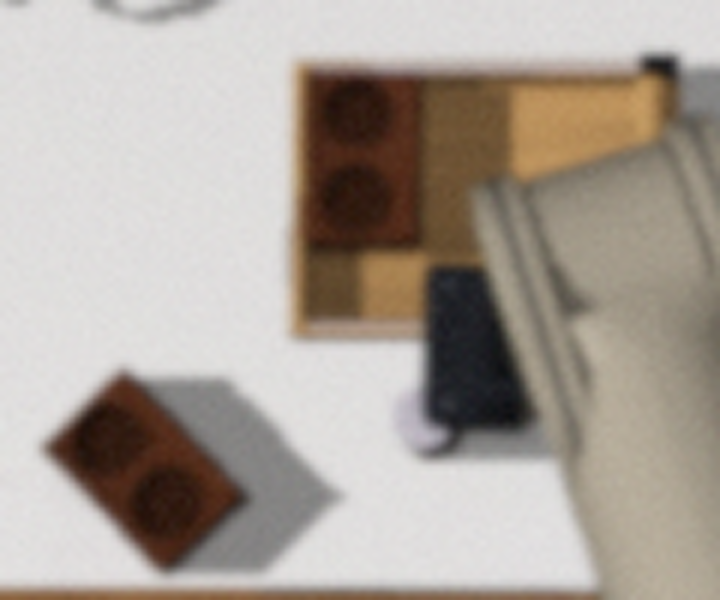

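Rack A sits in the far left corner (crop px 308–422, 72–248); rack B unchanged at 44°. Going to rack B.

Call:
carry_out(steps=[[[0.4, 2, -1, 0, 0, -0.06], [0.8, 5, -1.5, 0, 0, -0.14], [1.4, 8, -1.5, 0, 0, -0.22], [2, 11, -1.5, 0, 0, -0.3], [2.6, 14, -1.5, 0, 0, -0.39], [3.2, 17, -1.5, 0, 0, -0.48], [3.7, 20, -1.5, 0, 0, -0.57], [4.1, 22.5, -1.5, 0, 0, -0.66], [4.4, 24.5, -1.5, 0, 0, -0.72], [4.6, 25.2, -1.5, 0, 0, -0.77], [4.6, 25.2, -1.5, 0, 0, -0.77], [4.6, 25.2, -1.5, 0, 0, -0.77], [4.6, 25.2, -1.5, 0, 0, -0.77], [4.6, 25.2, -1.5, 0, 0, -0.77]]])

```text
time: 14.95
ee_pos: [0.4493, 0.3851, 0.1487]
eef_rot: [-0.375, 0.927, -0.0, 0.0]
ft_force: [0.3, 0.0, 0.6]
width: 0.087
grip_force: 0.0
```

Run:
```python
from h import *
go(.4495,.3847,.06,134.1)
go(.4495,.3847,.027,134.1)
crop("side","pics/s5.png",160,300,100,220,5)
```

```text
t14.95 at [0.4493 0.3851 0.1487] -> row [ 0.02 -0.04  8.87] [-0.     0.    -0.002] len 8.9cm
t14.95 at [0.4493 0.3851 0.1487] -> row [ 0.02 -0.04 12.17] [-0.     0.    -0.002] len 12.2cm
```

View pics/s5.png

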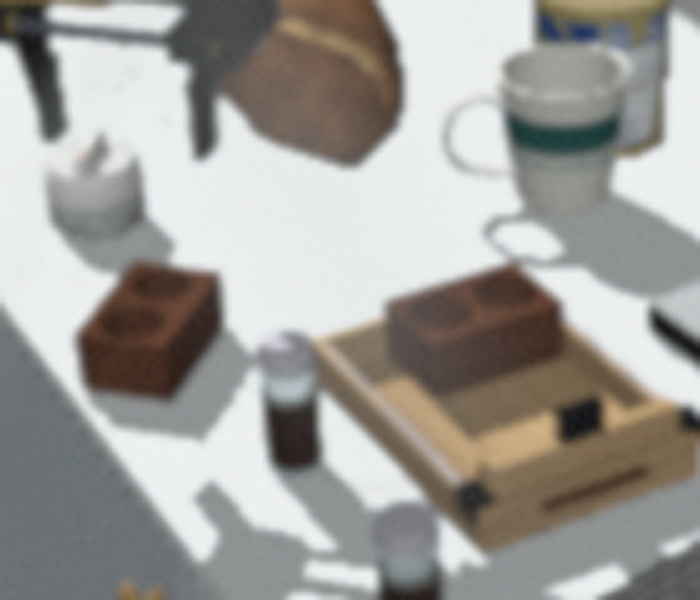

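Rack A is seated in the tray's corner, rack B still at its spot (side crop ~(150,330)). Descend and grip.

Call:
carry_out(steps=[[[0, 0, 2.5, 0, 0, 0], [0, 0, 5, 0, 0, 0], [0, 0, 7.5, 0, 0, 0], [0, 0, 9.5, 0, 0, 0], [0, 0, 11, 0, 0, 0], [0, 0, 11.8, 0, 0, 0], [0, 0, 12.15, 0, 0, 0], [0, 0, 12.15, 0, 0, 0]]])

```text
time: 15.67
ee_pos: [0.4489, 0.3853, 0.0269]
eef_rot: [-0.375, 0.927, -0.0, -0.0]
ft_force: [-0.2, -0.4, -0.1]
width: 0.0868
grip_force: 0.0
```

Call:
carry_out(steps=[[[0, 0, 0, 0, 0, 0], [0, 0, 0, 0, 0, 0], [0, 0, 0, 0, 0, 0], [0, 0, 0, 0, 0, 0], [0, 0, 0, 0, 0, 0], [0, 0, 0, 0, 0, 0], [0, 0, 0, 0, 0, 0]]], hand=1)

```text
time: 16.25
ee_pos: [0.449, 0.3859, 0.0275]
eef_rot: [-0.376, 0.927, 0.0, 0.0]
ft_force: [-2.1, -0.1, 3.2]
width: 0.0593
grip_force: 40.0
```

Call:
carry_out(steps=[[[0, 0, -0.5, 0, 0, 0], [0, 0, -2, 0, 0, 0], [0, 0, -4, 0, 0, 0], [0, 0, -6, 0, 0, 0], [0, 0, -8, 0, 0, 0], [0, 0, -9.3, 0, 0, 0], [0, 0, -10, 0, 0, 0], [0, 0, -10, 0, 0, 0], [0, 0, -10, 0, 0, 0]]])

```text
time: 17.0
ee_pos: [0.4486, 0.3855, 0.1266]
eef_rot: [-0.376, 0.927, -0.0, -0.0]
ft_force: [-0.2, -0.2, -2.1]
width: 0.0595
grip_force: 40.0
```

Run:
```python
from h import *
go(.607,.189,.127,90)
crop("side","pics/s6.png",160,300,70,190,5)
```

```text
t17.00 at [0.4486 0.3855 0.1266] -> row [  2.32 -25.13  -0.04] [-0.   -0.    0.77] len 25.2cm
```

Call:
carry_out(steps=[[[0.1, -1, -0.5, 0, 0, 0.03], [0.3, -3, -1, 0, 0, 0.1], [0.5, -5, -1, 0, 0, 0.17], [0.7, -7, -1, 0, 0, 0.24], [0.9, -9, -1, 0, 0, 0.31], [1.1, -11.5, -1, 0, 0, 0.38], [1.3, -14, -1, 0, 0, 0.45], [1.5, -16.5, -1, 0, 0, 0.52], [1.7, -19, -1, 0, 0, 0.59], [1.9, -21.3, -1, 0, 0, 0.66], [2.1, -23.3, -0.7, 0, 0, 0.72], [2.25, -24.6, -0.3, 0, 0, 0.76], [2.3, -25.1, 0, 0, 0, 0.77], [2.3, -25.1, 0, 0, 0, 0.77], [2.3, -25.1, 0, 0, 0, 0.77], [2.3, -25.1, 0, 0, 0, 0.77]]])

```text
time: 18.38
ee_pos: [0.6063, 0.1913, 0.1269]
eef_rot: [-0.002, 1.0, 0.0, -0.0]
ft_force: [-0.5, 0.1, -0.9]
width: 0.0592
grip_force: 40.0
```

Run:
```python
from h import *
go(.607,.189,.042,90)
crop("side","pics/s6.png",180,320,90,210,5)
```

```text
t18.38 at [0.6063 0.1913 0.1269] -> row [-0.07 -0.23  8.49] [ 0.001 -0.001  0.003] len 8.5cm
```

View pics/s6.png

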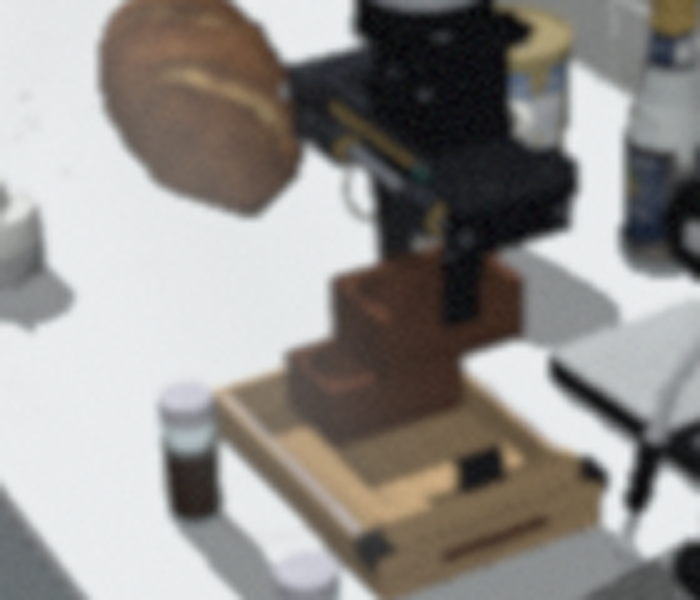

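Rack B is held level over the tray's middle, rack A still in its corner. Lowering.

Call:
carry_out(steps=[[[0, -0.1, 0.5, 0, 0, 0], [-0.05, -0.23, 2, 0, 0, 0], [-0.05, -0.23, 4, 0, 0, 0], [-0.05, -0.23, 5.8, 0, 0, 0], [-0.05, -0.23, 7.2, 0, 0, 0], [-0.05, -0.23, 8.1, 0, 0, 0], [-0.05, -0.23, 8.6, 0, 0, 0], [-0.05, -0.23, 8.9, 0, 0, 0], [-0.05, -0.23, 9.1, 0, 0, 0], [-0.05, -0.23, 9.3, 0, 0, 0], [-0.05, -0.23, 9.35, 0, 0, 0], [-0.05, -0.23, 9.35, 0, 0, 0]]])

```text
time: 19.43
ee_pos: [0.6079, 0.1873, 0.034]
eef_rot: [-0.0, 1.0, 0.0, 0.0]
ft_force: [-0.1, -0.1, -1.5]
width: 0.0599
grip_force: 40.0
```

Call:
carry_out(steps=[[[-0.15, 0, 0, 0, 0, 0], [-0.3, 0, 0, 0, 0, 0], [-0.45, 0, 0, 0, 0, 0], [-0.6, 0, 0, 0, 0, 0], [-0.7, 0, 0, 0, 0, 0], [-0.8, 0, 0, 0, 0, 0], [-0.85, 0, 0, 0, 0, 0], [-0.85, 0, 0, 0, 0, 0]]])

```text
time: 20.1
ee_pos: [0.6161, 0.1872, 0.0336]
eef_rot: [-0.0, 1.0, 0.0, -0.0]
ft_force: [-2.2, -0.0, 0.0]
width: 0.0598
grip_force: 40.0
```

Call:
carry_out(steps=[[[-0.1, 0, 0, 0, 0, 0], [-0.15, 0, 0, 0, 0, 0], [-0.15, 0, 0, 0, 0, 0], [-0.15, 0, 0, 0, 0, 0]]])

```text
time: 20.43
ee_pos: [0.6163, 0.1872, 0.0336]
eef_rot: [-0.0, 1.0, -0.0, -0.001]
ft_force: [-7.5, -1.1, 5.5]
width: 0.0594
grip_force: 40.0
```

Call:
carry_out(steps=[[[0, 0, 0, 0, 0, 0], [0, 0, 0, 0, 0, 0], [0, 0, 0, 0, 0, 0], [0, 0, 0, 0, 0, 0]]], hand=-0.6)

```text
time: 20.77
ee_pos: [0.6179, 0.1872, 0.0337]
eef_rot: [-0.0, 1.0, 0.0, 0.0]
ft_force: [-1.2, 0.1, 0.0]
width: 0.069
grip_force: 0.0
```

Call:
carry_out(steps=[[[0, 0, -0.6, 0, 0, 0], [0, 0, -2, 0, 0, 0], [0, 0, -4, 0, 0, 0], [0, 0, -6.5, 0, 0, 0], [0, 0, -8, 0, 0, 0], [0, 0, -8, 0, 0, 0]]])

```text
time: 21.27
ee_pos: [0.62, 0.1878, 0.1191]
eef_rot: [0.0, 1.0, 0.001, 0.003]
ft_force: [-0.1, -1.5, 0.2]
width: 0.0693
grip_force: 0.0
```

Run:
```python
from h import *
go(.5955,.119,.1,90)
go(.5955,.119,.053,90)
```

```text
t21.27 at [0.62   0.1878 0.1191] -> row [ 2.47 -6.89  1.88] [ 0.003  0.007 -0.   ] len 7.6cm
t21.27 at [0.62   0.1878 0.1191] -> row [ 2.5  -6.9   6.58] [ 0.003  0.007 -0.   ] len 9.9cm
```

Call:
carry_out(steps=[[[1.2, -3, 0, 0, 0, 0], [2.2, -6, 0, 0, 0, 0], [2.4, -6.9, 0.8, 0, 0, 0], [2.4, -6.9, 2, 0, 0, 0], [2.4, -6.9, 2, 0, 0, 0], [2.4, -6.9, 2, 0, 0, 0], [2.4, -6.9, 4, 0, 0, 0], [2.4, -6.9, 5.5, 0, 0, 0], [2.4, -6.9, 6.3, 0, 0, 0], [2.4, -6.9, 6.5, 0, 0, 0], [2.4, -6.9, 6.5, 0, 0, 0]]], hand=0)

```text
time: 22.18
ee_pos: [0.5935, 0.119, 0.0483]
eef_rot: [-0.001, 1.0, 0.0, -0.0]
ft_force: [-0.5, 0.1, -0.8]
width: 0.0433
grip_force: 0.0
```

Call:
carry_out(steps=[[[0, 0, 0, 0, 0, 0], [0, 0, 0, 0, 0, 0], [0, 0, 0, 0, 0, 0], [0, 0, 0, 0, 0, 0], [0, 0, 0, 0, 0, 0], [0, 0, 0, 0, 0, 0], [0, 0, 0, 0, 0, 0], [0, 0, 0, 0, 0, 0]]], hand=1, squeeze=15)

```text
time: 22.85
ee_pos: [0.5937, 0.1186, 0.0487]
eef_rot: [-0.0, 1.0, 0.0, 0.0]
ft_force: [0.5, 1.5, 1.8]
width: 0.0095
grip_force: 15.0
```

Call:
carry_out(steps=[[[0, 0.3, 0, 0, 0, 0], [0, 0.8, 0, 0, 0, 0], [0, 1.3, 0, 0, 0, 0], [0, 1.8, 0, 0, 0, 0], [0, 2.3, 0, 0, 0, 0], [0, 2.7, 0, 0, 0, 0], [0, 3, 0, 0, 0, 0], [0, 3.3, 0, 0, 0, 0], [0, 3.6, 0, 0, 0, 0], [0, 3.9, 0, 0, 0, 0], [0, 4.2, 0, 0, 0, 0], [0, 4.5, 0, 0, 0, 0], [0, 4.8, 0, 0, 0, 0], [0, 5.1, 0, 0, 0, 0], [0, 5.35, 0, 0, 0, 0], [0, 5.5, 0, 0, 0, 0], [0, 5.6, 0, 0, 0, 0], [0, 5.6, 0, 0, 0, 0]]])

```text
time: 24.35
ee_pos: [0.5935, 0.1748, 0.0487]
eef_rot: [-0.0, 1.0, -0.0, -0.0]
ft_force: [-1.6, -2.9, 5.8]
width: 0.0098
grip_force: 15.0
```

Call:
carry_out(steps=[[[0, 0.1, 0, 0, 0, 0], [0, 0.2, 0, 0, 0, 0], [0, 0.3, 0, 0, 0, 0], [0, 0.35, 0, 0, 0, 0], [0, 0.35, 0, 0, 0, 0]]])

```text
time: 24.77
ee_pos: [0.5936, 0.1767, 0.0487]
eef_rot: [0.0, 1.0, -0.001, -0.0]
ft_force: [-3.6, -6.7, 7.5]
width: 0.01
grip_force: 15.0
```

Call:
carry_out(steps=[[[0, -0.1, 0, 0, 0, 0], [0, -0.1, 0, 0, 0, 0], [0, -0.1, 0, 0, 0, 0], [0, -0.1, 0, 0, 0, 0]]], hand=0.2)

```text
time: 25.1
ee_pos: [0.5934, 0.1776, 0.0483]
eef_rot: [-0.001, 1.0, 0.0, -0.0]
ft_force: [-0.3, 0.3, 0.6]
width: 0.0288
grip_force: 0.0
```

Call:
carry_out(steps=[[[0, 0, -1, 0, 0, 0], [0, 0, -3, 0, 0, 0], [0, 0, -6, 0, 0, 0], [4, -3, -8, 0, 0, 0], [8, -6, -8, 0, 0, 0], [12, -8, -8, 0, 0, 0], [13, -8, -8, 0, 0, 0], [13, -8, -8, 0, 0, 0], [13, -8, -8, 0, 0, 0]]])

```text
time: 25.85
ee_pos: [0.463, 0.0966, 0.1297]
eef_rot: [0.0, 1.0, 0.001, 0.001]
ft_force: [1.3, 0.4, 0.7]
width: 0.0348
grip_force: 0.0
```

Run:
```python
from h import *
im=r.camera("top");cv2.imwrite("pics/last.png",im[:,:,::-1])
crop("top","pics/t7.png",185,285,140,230,7,im)
print(r.read_state()["time"]);go(.548,.272,.1);go(.548,.272,.035)
```

```text
25.9
t25.90 at [0.4642 0.0972 0.1297] -> row [-8.38 17.47  3.01] [0.001 0.002 0.   ] len 19.6cm
t25.90 at [0.4642 0.0972 0.1297] -> row [-8.37 17.47  9.51] [0.001 0.002 0.   ] len 21.6cm
```

View pics/t7.png

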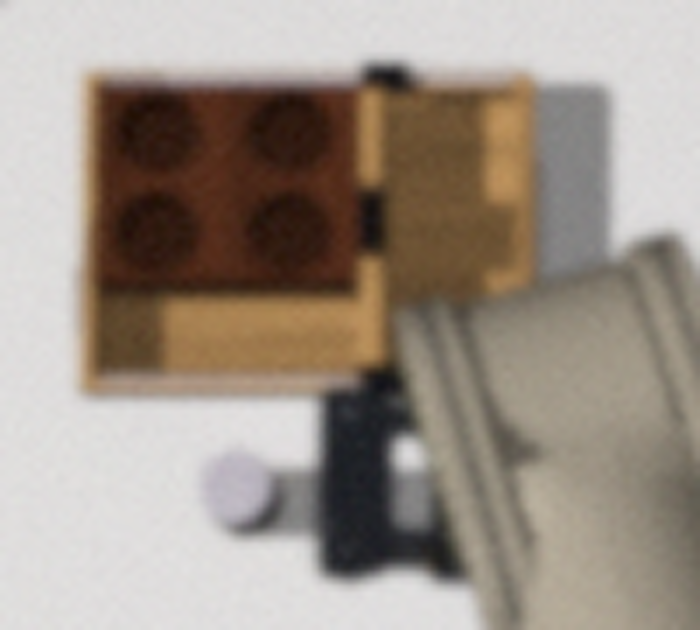

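Both racks lie side by side in the corner, front edges level (crop row ~288), divider against them (column ~358). I'll nudge both fronts toward the far wall to be sure.

Call:
carry_out(steps=[[[-2, 4, 0, 0, 0, 0], [-4, 8, 0, 0, 0, 0], [-6, 12, 0, 0, 0, 0], [-8, 16, 0, 0, 0, 0], [-8.35, 17.5, 0, 0, 0, 0], [-8.35, 17.5, 0, 0, 0, 0], [-8.35, 17.5, 2, 0, 0, 0], [-8.35, 17.5, 4, 0, 0, 0], [-8.35, 17.5, 6, 0, 0, 0], [-8.35, 17.5, 8, 0, 0, 0], [-8.35, 17.5, 9.5, 0, 0, 0], [-8.35, 17.5, 9.5, 0, 0, 0], [-8.35, 17.5, 9.5, 0, 0, 0]]], hand=1)

```text
time: 26.98
ee_pos: [0.5472, 0.272, 0.033]
eef_rot: [-0.0, 1.0, -0.0, -0.001]
ft_force: [-0.8, -0.0, 1.1]
width: -0.0001
grip_force: 0.0
```

Call:
carry_out(steps=[[[-0.3, 0, 0, 0, 0, 0], [-0.6, 0, 0, 0, 0, 0], [-0.8, 0, 0, 0, 0, 0], [-0.95, 0, 0, 0, 0, 0], [-1.05, 0, 0, 0, 0, 0], [-1.15, 0, 0, 0, 0, 0], [-1.25, 0, 0, 0, 0, 0], [-1.25, 0, 0, 0, 0, 0]]])

```text
time: 27.65
ee_pos: [0.5582, 0.2719, 0.0335]
eef_rot: [-0.0, 1.0, -0.0, -0.001]
ft_force: [-7.3, -0.2, 5.8]
width: 0.0006
grip_force: 3.6
```

Call:
carry_out(steps=[[[-0.1, 0, 0, 0, 0, 0], [-0.1, 0, 0, 0, 0, 0], [0.2, 0, 0, 0, 0, 0], [0.8, -1, 0, 0, 0, 0], [0.8, -3, 0, 0, 0, 0], [0.8, -5, 0, 0, 0, 0], [0.8, -6, 0, 0, 0, 0], [0.8, -6, 0, 0, 0, 0], [0.4, -6, 0, 0, 0, 0], [0.2, -6, 0, 0, 0, 0], [0.1, -6, 0, 0, 0, 0], [0, -6, 0, 0, 0, 0], [-0.1, -6, 0, 0, 0, 0], [-0.1, -6, 0, 0, 0, 0]]])

```text
time: 28.82
ee_pos: [0.5585, 0.2132, 0.0332]
eef_rot: [-0.001, 1.0, 0.0, -0.002]
ft_force: [-9.9, -0.9, 7.6]
width: 0.0007
grip_force: 5.2
```

Call:
carry_out(steps=[[[0.5, 0, -0.5, 0, 0, 0], [0.5, 0, -3, 0, 0, 0], [0.5, 0, -6, 0, 0, 0], [-1, -3, -6.5, 0, 0, 0], [-3.6, -7, -6.5, 0, 0, 0], [-3.6, -7, -6.5, 0, 0, 0], [-3.6, -7, -6.5, 0, 0, 0], [-3.6, -7, -4, 0, 0, 0], [-3.6, -7, -2.2, 0, 0, 0], [-3.6, -7, -2.2, 0, 0, 0], [-3.6, -6.6, -2.2, 0, 0, 0], [-3.6, -6.2, -2.2, 0, 0, 0], [-3.6, -6, -2.2, 0, 0, 0], [-3.6, -5.8, -2.2, 0, 0, 0], [-3.6, -5.7, -2.2, 0, 0, 0], [-3.6, -5.6, -2.2, 0, 0, 0], [-3.6, -5.6, -2.2, 0, 0, 0]]])

```text
time: 30.23
ee_pos: [0.5967, 0.156, 0.0559]
eef_rot: [-0.0, 1.0, 0.0, 0.0]
ft_force: [-0.5, -0.5, 0.5]
width: 0.0005
grip_force: 0.0
```

Call:
carry_out(steps=[[[0, 0.1, 0, 0, 0, 0], [0, 0.2, 0, 0, 0, 0], [0, 0.3, 0, 0, 0, 0], [0, 0.4, 0, 0, 0, 0], [0, 0.5, 0, 0, 0, 0], [0, 0.5, 0, 0, 0, 0]]])

```text
time: 30.73
ee_pos: [0.5965, 0.161, 0.0555]
eef_rot: [-0.0, 1.0, 0.0, -0.0]
ft_force: [0.3, -0.0, -0.5]
width: 0.0002
grip_force: 0.0
```

Call:
carry_out(steps=[[[0, 0.1, 0, 0, 0, 0], [0, 0.2, 0, 0, 0, 0], [0, 0.3, 0, 0, 0, 0], [0, 0.35, 0, 0, 0, 0], [0, 0.4, 0, 0, 0, 0], [0, 0.4, 0, 0, 0, 0]]])

```text
time: 31.23
ee_pos: [0.5966, 0.1625, 0.0555]
eef_rot: [0.001, 1.0, -0.001, -0.0]
ft_force: [-0.5, -7.1, 2.6]
width: 0.0001
grip_force: 3.3
```

Call:
carry_out(steps=[[[0, -0.6, 0, 0, 0, 0], [0, -0.6, -3, 0, 0, 0], [0, -0.6, -6, 0, 0, 0], [3, 1, -8, 0, 0, 0], [6, 3, -8, 0, 0, 0], [9, 5, -8, 0, 0, 0], [12, 7, -8, 0, 0, 0], [12.4, 7.2, -8, 0, 0, 0], [12.4, 7.2, -8, 0, 0, 0], [12.4, 7.2, -8, 0, 0, 0], [12.4, 7.2, -8, 0, 0, 0]]], hand=-0.4)

```text
time: 32.15
ee_pos: [0.4737, 0.2357, 0.1356]
eef_rot: [0.001, 1.0, -0.0, 0.0]
ft_force: [0.3, -0.2, -0.1]
width: 0.059
grip_force: 0.0
```

Run:
```python
from h import *
im=r.camera("side");cv2.imwrite("pics/last_s.png",im[:,:,::-1])
crop("side","pics/s8.png",170,310,110,230,5,im)
print(proj("side",[[.472,.2344,.082],[.472,.2344,.0]]),r.read_state()["width"])
go(.472,.2344,.042)
```

```text
[[216.38438533 168.3546143 ]
 [218.40984698 192.13862113]] 0.05952435676056098
t32.20 at [0.4737 0.2356 0.1355] -> row [ 0.18 -0.12  9.35] [-0.     0.    -0.002] len 9.4cm
```

View pics/s8.png

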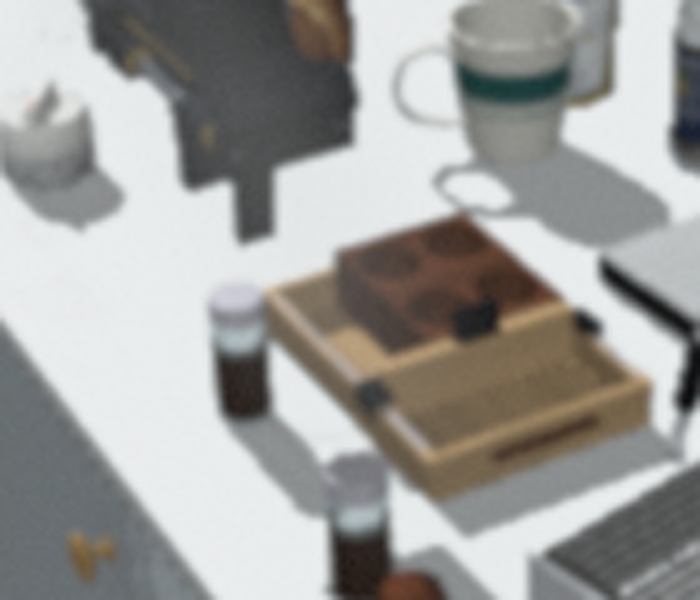

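Racks locked with divider; tube 2 stands at side crop (238,350), agreeing with the projected point within ~1 px. Descend and grip.

Call:
carry_out(steps=[[[0.1, -0.1, 2.5, 0, 0, 0], [0.15, -0.1, 5, 0, 0, 0], [0.1, -0.1, 7, 0, 0, 0], [0.1, -0.1, 8.5, 0, 0, 0], [0.1, -0.1, 9.35, 0, 0, 0], [0.1, -0.1, 9.35, 0, 0, 0], [0.1, -0.1, 9.35, 0, 0, 0]]])

```text
time: 32.78
ee_pos: [0.4722, 0.2352, 0.0422]
eef_rot: [0.0, 1.0, -0.0, -0.0]
ft_force: [-0.2, 0.3, -0.5]
width: 0.0609
grip_force: 0.0
```

Call:
carry_out(steps=[[[0, 0, 0, 0, 0, 0], [0, 0, 0, 0, 0, 0], [0, 0, 0, 0, 0, 0], [0, 0, 0, 0, 0, 0], [0, 0, 0, 0, 0, 0], [0, 0, 0, 0, 0, 0], [0, 0, 0, 0, 0, 0]]], hand=1, squeeze=20)

```text
time: 33.37
ee_pos: [0.4717, 0.2358, 0.0423]
eef_rot: [-0.0, 1.0, 0.0, 0.0]
ft_force: [-0.2, -0.3, 2.1]
width: 0.0333
grip_force: 20.0
```

Call:
carry_out(steps=[[[0, 0, -0.5, 0, 0, 0], [0, 0, -2, 0, 0, 0], [0, 0, -4, 0, 0, 0], [0, 0, -6.5, 0, 0, 0], [0, 0, -8.5, 0, 0, 0], [0, 0, -9.5, 0, 0, 0], [0, 0, -10, 0, 0, 0], [0, 0, -10, 0, 0, 0], [0, 0, -10, 0, 0, 0]]])

```text
time: 34.12
ee_pos: [0.4711, 0.2355, 0.1411]
eef_rot: [-0.0, 1.0, -0.0, -0.001]
ft_force: [-0.5, -0.2, -0.7]
width: 0.0327
grip_force: 20.0
```

Run:
```python
from h import *
go(.6383,.2724,.15)
```

```text
t34.12 at [0.4711 0.2355 0.1411] -> row [-16.72   3.69  -0.91] [-0.001 -0.001  0.   ] len 17.1cm
```

Call:
carry_out(steps=[[[-1, 0.2, -0.3, 0, 0, 0], [-3, 0.7, -0.9, 0, 0, 0], [-5, 1.1, -0.9, 0, 0, 0], [-7, 1.5, -0.9, 0, 0, 0], [-9, 2, -0.9, 0, 0, 0], [-11, 2.4, -0.9, 0, 0, 0], [-13, 2.9, -0.9, 0, 0, 0], [-15, 3.3, -0.9, 0, 0, 0], [-16.2, 3.6, -0.9, 0, 0, 0], [-16.7, 3.7, -0.9, 0, 0, 0], [-16.7, 3.7, -0.9, 0, 0, 0], [-16.7, 3.7, -0.9, 0, 0, 0], [-16.7, 3.7, -0.9, 0, 0, 0], [-16.7, 3.7, -0.9, 0, 0, 0]]])

```text
time: 35.28
ee_pos: [0.6379, 0.2728, 0.1511]
eef_rot: [-0.0, 1.0, 0.0, -0.0]
ft_force: [0.1, -0.0, -1.1]
width: 0.0329
grip_force: 20.0
```

Run:
```python
from h import *
go(.6383,.2724,.08)
im=r.camera("side")
crop("side","pics/s9.png",190,310,100,200,6,im)
s=r.read_state();p=s["ee_pos"]
# expected: tube foot centre at tcp-.042, bore mouths
print(s["width"],proj("side",[p-[0,0,.042],[.6383,.2724,.046],[.5923,.2724,.046],[.6383,.2124,.046],[.5923,.2124,.046]]).round(1))
```

```text
t35.28 at [0.6379 0.2728 0.1511] -> row [-0.04 -0.04  7.11] [ 0.    -0.     0.001] len 7.1cm
0.03321310985017905 [[260.5 139.1]
 [261.  157.4]
 [247.8 161.5]
 [271.2 166.3]
 [257.7 170.7]]
```

View pics/s9.png

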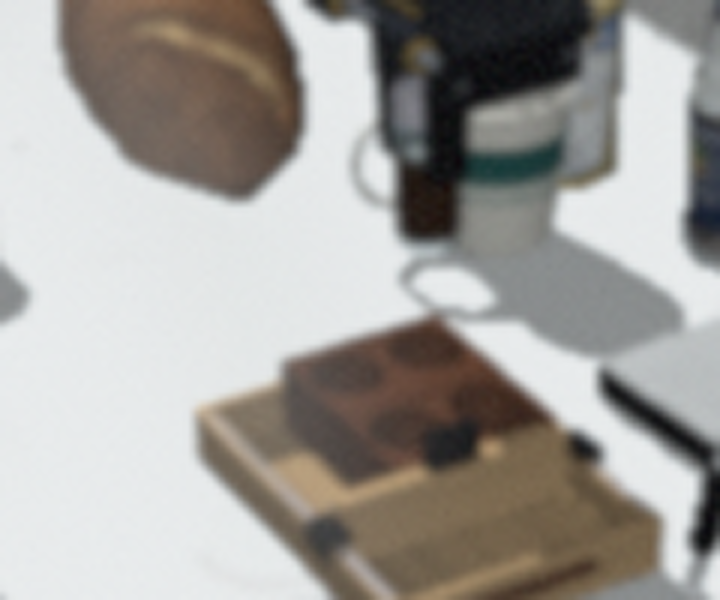

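Run:
```python
from h import *
b=cv2.imread("pics/s9.png");
full=r.camera("side")
for v in (131,133,135,137): print(v,full[v,250:272].sum(1)//3)
s=r.read_state();print(proj("side",[s["ee_pos"]-[0,0,.03],s["ee_pos"]-[0,0,.042]]).round(1))
# bores: dark blobs on rack tops, darkest
g=cv2.resize(full[148:178,232:285].sum(2).astype(np.float32)/3,None,fx=8,fy=8,interpolation=cv2.INTER_CUBIC)
g=cv2.GaussianBlur(g,(0,0),4)
for b in blobs(g<48,8,lo=200): 
    (c,ax,an)=cv2.fitEllipse(b.astype(np.float32)) if len(b)>5 else (b.mean(0),0,0); print((np.array(c)+[232,148]).round(1),np.round(ax,1))
```

```text
131 [173 188 213 226 218 171  97  43  25  26  27  25  19  23  19  39  67  95
 107 110 107 107]
133 [208 185 176 182 179 144  88  43  24  26  26  24  27  28  23  43  73 103
 121 124 124 127]
135 [232 229 226 223 209 166 105  53  31  27  32  26  26  23  27  42  77 115
 131 137 137 139]
137 [231 233 233 233 225 185 120  61  32  29  31  26  22  27  21  43  81 114
 133 137 141 141]
[[260.5 135.5]
 [260.6 139.1]]
[275.2 168.1] [4.  5.6]
[265.5 172. ] [ 6.9 12.4]
```

Run:
```python
from h import *
im=cv2.imread("pics/last.png")[:,:,::-1].copy()
g=cv2.resize(im[150:184,196:240].sum(2).astype(np.float32)/3,None,fx=8,fy=8,interpolation=cv2.INTER_CUBIC);g=cv2.GaussianBlur(g,(0,0),5)
print(np.percentile(g,[2,10,20,40,60]))
for th in(34,38,42):
  for b in blobs(g<th,8,lo=500,hi=12000):
    (c,ax,an)=cv2.fitEllipse(b.astype(np.float32)); c=np.array(c)+[196,150];print(th,c.round(2),np.round(ax,1),ray("top",c,.046).round(4))
```

```text
[24.38025402 28.98565979 31.26698952 42.14438324 50.46524734]
34 [237.64 171.27] [3.2 7.1] [[0.5983 0.178  0.046 ]]
34 [225.53 172.59] [10.6 11.1] [[0.5939 0.2163 0.046 ]]
34 [206.5  172.53] [10.7 11. ] [[0.5938 0.2766 0.046 ]]
34 [225.64 158.27] [ 9.6 11.2] [[0.6399 0.2166 0.046 ]]
34 [206.55 158.33] [10.1 10.8] [[0.6394 0.2773 0.046 ]]
38 [237.63 171.11] [4.  7.6] [[0.5989 0.1781 0.046 ]]
38 [225.19 173.41] [11.7 14.3] [[0.5913 0.2174 0.046 ]]
38 [206.21 173.54] [11.5 14.7] [[0.5905 0.2775 0.046 ]]
38 [225.61 158.49] [10.5 12.3] [[0.6392 0.2167 0.046 ]]
38 [206.6  158.51] [10.9 12. ] [[0.6388 0.2771 0.046 ]]
42 [237.47 171.09] [4.5 8.2] [[0.5989 0.1786 0.046 ]]
42 [225.5 158.7] [11.4 13.5] [[0.6385 0.217  0.046 ]]
42 [206.56 158.71] [11.6 13.1] [[0.6382 0.2772 0.046 ]]
```

Call:
carry_out(steps=[[[0.02, -0.04, 1.5, 0, 0, 0], [0.04, -0.04, 3, 0, 0, 0], [0.04, -0.04, 4.5, 0, 0, 0], [0.04, -0.04, 5.5, 0, 0, 0], [0.04, -0.04, 6, 0, 0, 0], [0.04, -0.04, 6.3, 0, 0, 0], [0.04, -0.04, 6.6, 0, 0, 0], [0.04, -0.04, 6.9, 0, 0, 0], [0.04, -0.04, 7.1, 0, 0, 0], [0.04, -0.04, 7.1, 0, 0, 0]]])

```text
time: 36.22
ee_pos: [0.638, 0.2725, 0.08]
eef_rot: [-0.0, 1.0, 0.0, -0.0]
ft_force: [-1.2, 0.4, -1.1]
width: 0.033
grip_force: 20.0
```

Call:
carry_out(steps=[[[0.05, 0, 0.4, 0, 0, 0], [0.05, 0, 0.8, 0, 0, 0], [0.05, 0, 1.2, 0, 0, 0], [0.05, 0, 1.6, 0, 0, 0], [0.05, 0, 1.9, 0, 0, 0], [0.05, 0, 2.1, 0, 0, 0], [0.05, 0, 2.3, 0, 0, 0], [0.05, 0, 2.4, 0, 0, 0], [0.05, 0, 2.4, 0, 0, 0]]])

```text
time: 36.97
ee_pos: [0.6379, 0.2723, 0.0565]
eef_rot: [-0.0, 1.0, 0.0, 0.0]
ft_force: [-1.0, 0.1, 4.0]
width: 0.0328
grip_force: 20.0
```

Call:
carry_out(steps=[[[0, 0, 0, 0, 0, 0], [0, 0, 0, 0, 0, 0], [0, 0, 0, 0, 0, 0], [0, 0, 0, 0, 0, 0], [0, 0, -1, 0, 0, 0], [0, 0, -2.5, 0, 0, 0], [0, 0, -5, 0, 0, 0], [0, 0, -8, 0, 0, 0], [0, 0, -9, 0, 0, 0], [0, 0, -9, 0, 0, 0], [0, 0, -9, 0, 0, 0]]], hand=-0.05)

```text
time: 37.88
ee_pos: [0.638, 0.2725, 0.1469]
eef_rot: [-0.0, 1.0, 0.0, 0.001]
ft_force: [0.3, -0.5, -1.5]
width: 0.0454
grip_force: 0.0
```

Run:
```python
from h import *
print(r.read_state()["joint_positions"].round(2),r.read_state()["width"])
go(.4544,.0575,.15,0);go(.4544,.0575,.15,45)
print("tamper",ray("top",[[308,224]],.09))
im=r.camera("side")
crop("side","pics/s10.png",190,310,100,200,6,im)
```

```text
[-0.58  0.53  0.16  1.36 -0.08  1.26  1.15] 0.04539865093881458
t37.88 at [0.638  0.2725 0.1469] -> row [ 18.36 -21.5   -0.36] [-0.     0.002 -1.571] len 28.3cm
t37.88 at [0.638  0.2725 0.1469] -> row [ 18.36 -21.5   -0.36] [0.001 0.001 0.786] len 28.3cm
tamper [[ 0.43033871 -0.03845617  0.09      ]]
```

View pics/s10.png

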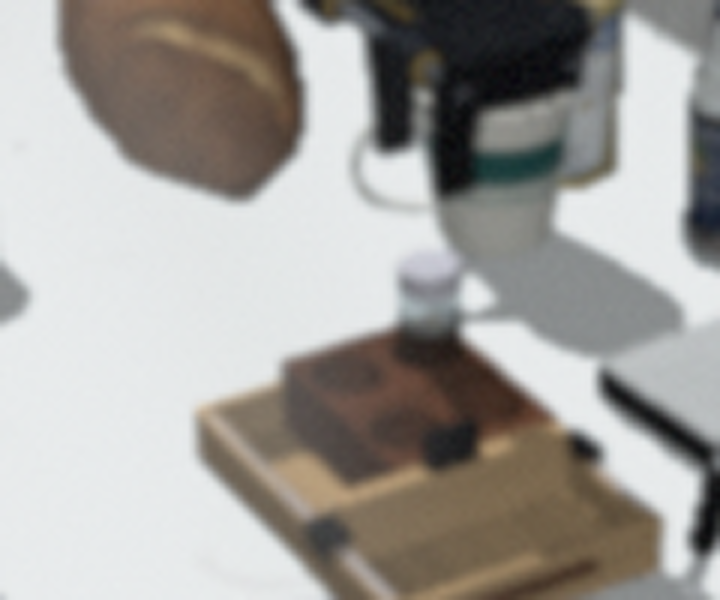

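Tube 2 is fully seated in the far left bore (crop (430,300)). Going to tube 1 with the hand turned so that it stays clear of the machine and the tamper.

Call:
carry_out(steps=[[[1, -0.5, -0.3, 0, 0, -0.05], [3, -1, -0.3, 0, 0, -0.15], [5, -1.5, -0.3, 0, 0, -0.26], [7, -2, -0.3, 0, 0, -0.37], [9, -3, -0.3, 0, 0, -0.48], [11, -4, -0.3, 0, 0, -0.59], [13, -5.5, -0.3, 0, 0, -0.7], [14.5, -7, -0.3, 0, 0, -0.81], [16, -8.5, -0.3, 0, 0, -0.92], [17, -10, -0.3, 0, 0, -1.03], [17.7, -12, -0.3, 0, 0, -1.14], [18.2, -14, -0.3, 0, 0, -1.25], [18.35, -16, -0.3, 0, 0, -1.36], [18.35, -18, -0.3, 0, 0, -1.46], [18.35, -20, -0.3, 0, 0, -1.54], [18.35, -21, -0.3, 0, 0, -1.57], [18.35, -21.5, -0.3, 0, 0, -1.57], [18.35, -21.5, -0.3, 0, 0, -1.57], [18.35, -21.5, -0.3, 0, 0, -1.57], [18.35, -21.5, -0.3, 0, 0, -1.57]]], hand=-0.3)

```text
time: 39.6
ee_pos: [0.4379, 0.0728, 0.1107]
eef_rot: [-0.673, 0.737, 0.006, -0.056]
ft_force: [-0.3, 0.2, -1.1]
width: 0.0567
grip_force: 0.0
```

Run:
```python
from h import *
s=r.read_state();print(s["joint_positions"].round(2),s["width"],R.from_quat(s["eef_rot"]).as_matrix().round(2).tolist())
go(.4544,.0575,.042,0)
# tube1 in side view: dark beans column edges
full=r.camera("side");print(proj("side",[[.4544,.0575,.02],[.4544,.0575,.082],[.4544,.0575,0]]).round(1))
u,v=proj("side",[.4544,.0575,.02])[0].round().astype(int)
for k in(-2,0,2): print(u-12,full[v+k,u-12:u+13].sum(1)//3)
```

```text
[ 0.53  0.22 -0.89  1.93  0.22  1.19  2.6 ] 0.056744505139524976 [[-0.09, -0.99, -0.09], [-0.99, 0.09, -0.07], [0.08, 0.08, -0.99]]
t39.60 at [0.4379 0.0728 0.1107] -> row [ 0.86 -2.36  6.78] [ 0.088 -0.072 -0.09 ] len 7.2cm
[[241.4 222. ]
 [240.5 202.7]
 [241.7 227.9]]
229 [236 237 236 236 238 229 181 111  53  34  32  39  36  37  33  38  35  48
  97 170 221 235 235 236 235]
229 [237 237 236 237 237 230 190 122  59  34  32  36  35  31  35  38  34  41
  83 153 211 231 235 235 234]
229 [237 237 237 236 237 231 192 122  61  32  34  31  34  32  37  36  36  39
  67 112 146 154 147 141 145]
```

Call:
carry_out(steps=[[[-3, 0, -2, 0, 0, 0.1], [-6, 0, -3, 0, 0, 0.2], [-8, 0, -3, 0, 0, 0.3], [-10, 0, -3, 0, 0, 0.42], [-10, 0, -3, 0, 0, 0.54], [-10, 0, -3, 0, 0, 0.66], [-10, 0, -3, 0, 0, 0.78], [-10, 0, -3, 0, 0, 0.9], [-10, 0, -3, 0, 0, 1.02], [-10, 0, -3, 0, 0, 1.14], [-10, 0, -3, 0, 0, 1.26], [-10, 0, -3, 0, 0, 1.38], [-10, 0, -3, 0, 0, 1.5], [-10, 0, -3, 0, 0, 1.57], [-10, 0, -3, 0, 0, 1.57], [-10, 0, -3, 0, 0, 1.57]]])

```text
time: 40.98
ee_pos: [0.4502, 0.1745, 0.1336]
eef_rot: [0.044, 0.997, -0.036, -0.043]
ft_force: [0.4, -0.3, 0.2]
width: 0.0565
grip_force: 0.0
```

Run:
```python
from h import *
s=r.read_state();print(s["joint_positions"].round(2),s["width"],R.from_quat(s["eef_rot"]).as_matrix().round(2).tolist())
go(.4544,.0575,.15,45);go(.4544,.12,.16,45)
```

```text
[ 0.15  0.25 -0.71  1.82  0.18  1.25  0.86] 0.05646708780657894 [[-0.99, 0.08, -0.09], [0.09, 0.99, -0.07], [0.08, -0.08, -0.99]]
t40.98 at [0.4502 0.1745 0.1336] -> row [ -1.35 -11.71  -0.87] [-0.102 -0.053  0.696] len 11.8cm
t40.98 at [0.4502 0.1745 0.1336] -> row [-0.7  -5.58 -2.29] [-0.102 -0.053  0.696] len 6.1cm
```

Run:
```python
from h import *
go(.4544,.12,.16,0)
```

```text
t40.98 at [0.4502 0.1745 0.1336] -> row [-0.7  -5.58 -2.29] [-0.123 -0.01   1.481] len 6.1cm
```

Call:
carry_out(steps=[[[0, -0.3, -0.8, -0.008, -0.001, 0.1], [-0.1, -0.8, -1.5, -0.017, -0.001, 0.21], [-0.2, -1.4, -2, -0.027, -0.002, 0.32], [-0.3, -2, -2.3, -0.036, -0.003, 0.43], [-0.4, -2.6, -2.3, -0.045, -0.004, 0.54], [-0.5, -3.2, -2.3, -0.054, -0.004, 0.65], [-0.5, -3.8, -2.3, -0.063, -0.005, 0.76], [-0.6, -4.4, -2.3, -0.072, -0.006, 0.87], [-0.7, -5, -2.3, -0.081, -0.007, 0.98], [-0.7, -5.4, -2.3, -0.091, -0.007, 1.09], [-0.7, -5.6, -2.3, -0.1, -0.008, 1.2], [-0.7, -5.6, -2.3, -0.109, -0.009, 1.31], [-0.7, -5.6, -2.3, -0.117, -0.01, 1.41], [-0.7, -5.6, -2.3, -0.123, -0.01, 1.48], [-0.7, -5.6, -2.3, -0.123, -0.01, 1.48], [-0.7, -5.6, -2.3, -0.123, -0.01, 1.48], [-0.7, -5.6, -2.3, -0.123, -0.01, 1.48]]], hand=-0.3)

```text
time: 42.4
ee_pos: [0.4546, 0.1196, 0.1606]
eef_rot: [0.707, 0.708, 0.0, -0.0]
ft_force: [0.3, -0.1, 0.1]
width: 0.0571
grip_force: 0.0
```

Run:
```python
from h import *
s=r.read_state();print(s["joint_positions"].round(2),s["width"],R.from_quat(s["eef_rot"]).as_matrix().round(2).tolist())
go(.4544,.0575,.13,0)
im=r.camera("top")
hsv,i8=masks(im);H,S,V=[hsv[:,:,i].astype(int) for i in range(3)]
roi=np.zeros(H.shape,bool);roi[203*4:226*4,262*4:290*4]=1
for b in blobs((H>120)&(H<155)&(S>6)&roi,lo=200):
    c,rad=cv2.minEnclosingCircle(b.astype(np.float32));print("lid",c,rad,ray("top",[c],.082))
```

```text
[ 0.19  0.07 -0.56  1.91  0.04  1.17 -0.38] 0.05705354241315316 [[-0.0, 1.0, 0.0], [1.0, 0.0, 0.0], [0.0, 0.0, -1.0]]
t42.40 at [0.4546 0.1196 0.1606] -> row [-6.21 -0.03  3.05] [ 0.    -0.     0.002] len 6.9cm
```

Call:
carry_out(steps=[[[-1.5, 0, 0, 0, 0, 0], [-3.5, 0, 0.5, 0, 0, 0], [-5.2, 0, 1.5, 0, 0, 0], [-6.1, 0, 2.5, 0, 0, 0], [-6.15, 0, 3, 0, 0, 0], [-6.15, 0, 3, 0, 0, 0], [-6.15, 0, 5, 0, 0, 0], [-6.15, 0, 7.5, 0, 0, 0], [-6.15, 0, 9.5, 0, 0, 0], [-6.15, 0, 11, 0, 0, 0], [-6.15, 0, 11.8, 0, 0, 0], [-6.15, 0, 11.85, 0, 0, 0], [-6.15, 0, 11.85, 0, 0, 0]]])

```text
time: 43.53
ee_pos: [0.4548, 0.059, 0.0426]
eef_rot: [0.707, 0.707, 0.0, -0.0]
ft_force: [0.6, 0.1, 1.9]
width: 0.0567
grip_force: 0.0
```

Call:
carry_out(steps=[[[0, 0, 0, 0, 0, 0], [0, 0, 0, 0, 0, 0], [0, 0, 0, 0, 0, 0], [0, 0, 0, 0, 0, 0], [0, 0, 0, 0, 0, 0], [0, 0, 0, 0, 0, 0], [0, 0, 0, 0, 0, 0]]], hand=1, squeeze=20)

```text
time: 44.12
ee_pos: [0.455, 0.0581, 0.0425]
eef_rot: [0.708, 0.706, 0.001, 0.0]
ft_force: [-2.0, -0.4, 4.7]
width: 0.0328
grip_force: 20.0
```

Call:
carry_out(steps=[[[0, 0, -0.5, 0, 0, 0], [0, 0, -2, 0, 0, 0], [0, 0, -4, 0, 0, 0], [0, 0, -6.5, 0, 0, 0], [0, 0, -8.5, 0, 0, 0], [0, 0, -10, 0, 0, 0], [0, 0, -11, 0, 0, 0], [0, 0, -11, 0, 0, 0], [0, 0, -11, 0, 0, 0]]])

```text
time: 44.87
ee_pos: [0.4545, 0.058, 0.1519]
eef_rot: [0.708, 0.706, 0.0, 0.0]
ft_force: [0.3, 0.2, -1.3]
width: 0.0328
grip_force: 20.0
```

Run:
```python
from h import *
go(.5923,.2124,.155,0)
s=r.read_state();p=s["ee_pos"];print(s["width"],s["grip_force"])
full=r.camera("side");q=proj("side",[p-[0,0,.03],p-[0,0,.042]]);print(q.round(1))
u,v=q[0].round().astype(int)
for k in(-4,-2,0,2,4,6,8): print(u-12,v+k,full[v+k,u-12:u+13].sum(1)//3)
```

```text
t44.87 at [0.4545 0.058  0.1519] -> row [15.47 13.74 -0.29] [ 0.001 -0.    -0.002] len 20.7cm
0.03277741743042631 19.982290165498853
[[239.8 189.6]
 [240.  193.6]]
228 186 [235 235 233 225 190 134  81  62  60  63  63  65  63  61  64  64  61  60
  74  94 108 111 112 110 111]
228 188 [236 234 235 235 226 175 105  64  59  61  61  62  63  63  61  64  60  59
  64  73  95 105 114 112 114]
228 190 [235 235 235 235 227 177 111  67  58  61  60  61  62  61  60  61  59  61
  63  79  96 107 111 112 111]
228 192 [235 236 236 235 228 186 121  71  56  58  60  58  59  60  60  58  60  60
  81 118 142 138 124 111 107]
228 194 [235 234 235 236 233 217 165 111  76  66  61  61  62  60  61  61  67  74
  93 123 150 165 159 135 110]
228 196 [231 231 230 231 231 227 216 192 168 147 135 131 129 132 128 115 102  98
  95  97 107 130 155 166 157]
228 198 [235 234 234 232 232 232 231 230 227 225 221 218 218 221 221 203 164 118
  95  90  93  97 110 133 157]
```

Call:
carry_out(steps=[[[1, 0.9, -0.3, 0, 0, 0], [2.5, 2.2, -0.3, 0, 0, 0], [4.2, 3.7, -0.3, 0, 0, 0], [6, 5.3, -0.3, 0, 0, 0], [7.8, 6.9, -0.3, 0, 0, 0], [9.6, 8.5, -0.3, 0, 0, 0], [11.4, 10.1, -0.3, 0, 0, 0], [13, 11.6, -0.3, 0, 0, 0], [14.4, 12.8, -0.3, 0, 0, 0], [15.2, 13.5, -0.3, 0, 0, 0], [15.45, 13.75, -0.3, 0, 0, 0], [15.45, 13.75, -0.3, 0, 0, 0], [15.45, 13.75, -0.3, 0, 0, 0], [15.45, 13.75, -0.3, 0, 0, 0]]])

```text
time: 46.08
ee_pos: [0.592, 0.2113, 0.1549]
eef_rot: [0.708, 0.706, -0.0, 0.0]
ft_force: [0.1, 0.0, 0.1]
width: 0.0328
grip_force: 20.0
```

Run:
```python
from h import *
go(.5923,.2124,.08,0)
s=r.read_state();p=s["ee_pos"];print(s["width"],s["grip_force"])
full=r.camera("side");q=proj("side",[p-[0,0,.03],p-[0,0,.042]]);print(q.round(1))
u,v=q[0].round().astype(int)
for k in(0,2,4,6,8): print(u-12,v+k,full[v+k,u-12:u+13].sum(1)//3)
```

```text
t46.08 at [0.592  0.2113 0.1549] -> row [0.11 0.03 7.49] [-0.     0.001 -0.003] len 7.5cm
0.03284824608330401 19.982493475545198
[[257.3 147.3]
 [257.4 151. ]]
245 147 [230 231 231 231 232 226 188 127  69  39  38  35  34  34  34  30  31  42
  75 104 124 163 210 229 224]
245 149 [231 231 230 231 232 228 201 141  77  43  38  34  37  36  35  27  31  52
  90 127 151 183 220 232 234]
245 151 [231 231 231 232 232 230 217 167 104  67  53  43  41  39  39  44  54  77
 106 127 135 153 187 209 210]
245 153 [230 230 230 231 231 231 227 212 181 147 116  94  79  82  86  92  99 104
 109 108  97 114 154 177 183]
245 155 [230 227 223 216 206 191 173 157 133 108  88  70  67  71  74  78  75  76
  67  61  62 116 183 224 232]
```

Call:
carry_out(steps=[[[0.1, 0.03, 1.5, 0, 0, 0], [0.1, 0.03, 3, 0, 0, 0], [0.1, 0.03, 4.5, 0, 0, 0], [0.1, 0.03, 5.6, 0, 0, 0], [0.1, 0.03, 6.2, 0, 0, 0], [0.1, 0.03, 6.6, 0, 0, 0], [0.1, 0.03, 6.9, 0, 0, 0], [0.1, 0.03, 7.2, 0, 0, 0], [0.1, 0.03, 7.5, 0, 0, 0], [0.1, 0.03, 7.5, 0, 0, 0]]])

```text
time: 46.97
ee_pos: [0.5927, 0.2133, 0.0801]
eef_rot: [0.708, 0.706, 0.0, 0.0]
ft_force: [-0.5, 0.5, -0.2]
width: 0.0331
grip_force: 20.0
```

Call:
carry_out(steps=[[[-0.05, 0, 0.4, 0, 0, 0], [-0.05, 0, 0.8, 0, 0, 0], [-0.05, 0, 1.2, 0, 0, 0], [-0.05, 0, 1.6, 0, 0, 0], [-0.05, 0, 1.9, 0, 0, 0], [-0.05, 0, 2.1, 0, 0, 0], [-0.05, 0, 2.3, 0, 0, 0], [-0.05, 0, 2.4, 0, 0, 0], [-0.05, 0, 2.4, 0, 0, 0]]])

```text
time: 47.72
ee_pos: [0.5929, 0.213, 0.0567]
eef_rot: [0.708, 0.706, 0.0, 0.0]
ft_force: [-2.0, -0.6, 2.5]
width: 0.0328
grip_force: 20.0
```

Call:
carry_out(steps=[[[0, 0, 0, 0, 0, 0], [0, 0, 0, 0, 0, 0], [0, 0, 0, 0, 0, 0], [0, 0, 0, 0, 0, 0], [0, 0, -1, 0, 0, 0], [0, 0, -3, 0, 0, 0], [0, 0, -6, 0, 0, 0], [0, 0, -9, 0, 0, 0], [0, 0, -12, 0, 0, 0], [3, -3, -13, 0, 0, 0], [6, -6, -13, 0, 0, 0], [9, -9, -13, 0, 0, 0], [12, -12, -13, 0, 0, 0], [15, -14, -13, 0, 0, 0], [16, -14, -13, 0, 0, 0], [16, -14, -13, 0, 0, 0], [16, -14, -13, 0, 0, 0]]], hand=-0.1)

```text
time: 49.13
ee_pos: [0.4528, 0.3737, 0.1869]
eef_rot: [0.707, 0.707, 0.001, 0.0]
ft_force: [-0.6, -0.1, 0.2]
width: 0.0479
grip_force: 0.0
```

Run:
```python
from h import *
s=r.read_state();print(s["time"],s["ee_pos"],s["width"])
im=r.camera("top");cv2.imwrite("pics/fin.png",im[:,:,::-1])
hsv,i8=masks(im);H,S,V=[hsv[:,:,i].astype(int) for i in range(3)]
roi=np.zeros(H.shape,bool);roi[140*4:225*4,195*4:290*4]=1
for b in blobs((H>115)&(H<160)&(S>6)&(V>90)&roi,lo=300):
    c,rad=cv2.minEnclosingCircle(b.astype(np.float32));print("lid",np.round(c,1),round(rad,1),ray("top",[c],.096).round(4))
print("expect",proj("top",[[.638,.2724,.096],[.5925,.2124,.096]]).round(1))
i=i8.astype(int)
m=(i[:,:,0]-i[:,:,2]>10)&(i[:,:,0]<110)&(H<14);m[:,:199*4]=0;m[:,241*4:]=0;m[:151*4]=0;m[186*4:]=0
for b in blobs(cv2.morphologyEx(m.astype(np.uint8),cv2.MORPH_CLOSE,np.ones((25,25))),lo=1500): print("racks",*rectinfo(ray("top",b,.046)[:,:2]))
old=cv2.imread("pics/last.png")[:,:,::-1]
for p in ("top",):
    f=im
    d=np.abs(f[140:236,200:400].astype(int)-cv2.imread("pics/top0.png")[140:236,200:400,::-1]).sum(2)>90
    ys,xs=np.nonzero(d[:,85:]);print("changes right of u=285:",len(xs), (xs.min()+285,xs.max()+285,ys.min()+140,ys.max()+140) if len(xs) else "")
f=r.camera("side");print("side lids expected",proj("side",[[.638,.2724,.096],[.5925,.2124,.096]]).round(1))
h2=cv2.cvtColor(cv2.resize(f,None,fx=4,fy=4,interpolation=cv2.INTER_CUBIC),cv2.COLOR_RGB2HSV).astype(int)
m=(h2[:,:,0]>115)&(h2[:,:,0]<160)&(h2[:,:,1]>8)&(h2[:,:,2]>90);m[:120*4]=0;m[175*4:]=0;m[:,:235*4]=0;m[:,285*4:]=0
for b in blobs(m,lo=150): print("side lid",b.min(0).round(1),b.max(0).round(1))
```

```text
49.1333 [0.45284731 0.37365811 0.18685274] 0.04786004506136945
lid [226.2 170.8] 5.5 [[0.5915 0.2114 0.096 ]]
lid [206.6 155.7] 5.4 [[0.6382 0.2726 0.096 ]]
expect [[206.6 155.7]
 [225.9 170.4]]
racks [0.61262878 0.23663284] [130.59164429  97.48558807] -88.8995201587677
changes right of u=285: 2878 (np.int64(285), np.int64(399), np.int64(189), np.int64(235))
side lids expected [[260.7 143.1]
 [257.5 155.9]]
side lid [251.9 153.9] [263.6 162.9]
side lid [256.9 141.6] [266.4 148.9]
```

Run:
```python
from h import *
f=r.camera("side").astype(int);o=cv2.imread("pics/side0.png")[:,:,::-1].astype(int)
d=np.abs(f-o).sum(2)
for n,(u0,u1,v0,v1) in {"tamper":(238,268,222,264),"spoon":(270,302,278,322)}.items(): print(n,(d[v0:v1,u0:u1]>90).sum(),np.abs(f-o)[v0:v1,u0:u1].mean().round(1))
im=r.camera("top");hsv,_=masks(im);V=hsv[:,:,2].astype(int);m=V<45
m[:162*4]=0;m[182*4:]=0;m[:,234*4:]*=1;m[:,:233*4]=0;m[:,245*4:]=0
for b in blobs(m,lo=50): q=(b.min(0)+b.max(0))/2;print("tab",q,ray("top",q,.066))
```

```text
tamper 554 42.5
spoon 801 48.4Traceback (most recent call last):
  File "<stdin>", line 6, in <module>
numpy._core._exceptions._UFuncOutputCastingError: Cannot cast ufunc 'multiply' output from dtype('int64') to dtype('bool') with casting rule 'same_kind'
```

Call:
carry_out(steps=[[[2, -2, -3, 0, 0, -0.08], [4, -4, -3, 0, 0, -0.18], [6, -6, -3, 0, 0, -0.28], [8, -8, -3, 0, 0, -0.38], [10, -10, -3, 0, 0, -0.48], [12, -12, -3, 0, 0, -0.58], [14, -14, -3, 0, 0, -0.68], [16, -16, -3, 0, 0, -0.78], [18, -18, -3, 0, 0, -0.88], [18, -18, -3, 0, 0, -1], [18, -18, -3, 0, 0, -1.1], [18, -18, -3, 0, 0, -1.1], [18, -18, -3, 0, 0, -1.1], [18, -18, -3, 0, 0, -1.1]]])

```text
time: 50.5
ee_pos: [0.2744, 0.5529, 0.2161]
eef_rot: [0.237, 0.972, 0.0, 0.0]
ft_force: [0.7, -0.4, -0.5]
width: 0.048
grip_force: 0.0
```

Run:
```python
from h import *
s=r.read_state();print(s["joint_positions"].round(2),s["ee_pos"])
for cam,regs in {"side":{"tamper":(238,268,222,264),"spoon":(270,302,278,322)},"top":{"tamper":(298,320,214,235),"spoon":(343,374,208,245),"tray":(197,262,150,196)}}.items():
    f=r.camera(cam);cv2.imwrite(f"pics/f_{cam}.png",f[:,:,::-1]);f=f.astype(int);o=cv2.imread(f"pics/{cam}0.png")[:,:,::-1].astype(int)
    for n,(a,b,c,e) in regs.items(): print(cam,n,(np.abs(f-o).sum(2)[c:e,a:b]>90).sum(),f[c:e,a:b].reshape(-1,3).mean(0).round(),o[c:e,a:b].reshape(-1,3).mean(0).round())
im=cv2.imread("pics/f_top.png")[:,:,::-1].copy();hsv,_=masks(im);m=hsv[:,:,2]<45
m[:162*4]=0;m[182*4:]=0;m[:,:233*4]=0;m[:,245*4:]=0
for b in blobs(m,lo=50): q=(b.min(0)+b.max(0))/2;print("tab",q,ray("top",q,.066))
```

```text
[-0.51  0.46 -0.91  1.46  0.37  1.4  -0.34] [0.27437221 0.55293083 0.21614822]
side tamper 236 [165. 164. 162.] [147. 144. 142.]
side spoon 0 [193. 196. 197.] [196. 199. 200.]
top tamper 72 [147. 139. 136.] [143. 134. 131.]
top spoon 0 [188. 182. 178.] [198. 192. 187.]
top tray 1788 [107.  83.  62.] [143. 112.  76.]
tab [235.875 171.625] [[0.59391283 0.18290723 0.066     ]]
```

Run:
```python
from h import *
for n in("last","f_top","top0"):
    im=cv2.imread(f"pics/{n}.png")[:,:,::-1].copy();print(n)
    print(" tab row",im[171,228:246].sum(1)//3, "bar row",im[184,228:246].sum(1)//3)
    hsv,_=masks(im);H,S=hsv[:,:,0],hsv[:,:,1];m=((H<14)|(H>170))&(S>90);m[:210*4]=0;m[232*4:]=0;m[:,:300*4]=0;m[:,322*4:]=0
    for b in blobs(m,lo=200): print(" tamper handle",b.mean(0).round(2))
for n in("side0","f_side"):
    im=cv2.imread(f"pics/{n}.png")[:,:,::-1].copy();hsv,_=masks(im);H,S=hsv[:,:,0],hsv[:,:,1];m=((H<14)|(H>170))&(S>90);m[:215*4]=0;m[262*4:]=0;m[:,:244*4]=0;m[:,270*4:]=0
    for b in blobs(m,lo=200): print(n,"tamper",b.mean(0).round(2),b.max(0).round(1))
```

```text
last
 tab row [28 30 31 33 45 50 53 41 34 24 25 38 61 76 83 83 79 82] bar row [127 132 130 128 132 129 131 134 137 138 130 109  87  88  96  93  85  79]
 tamper handle [309.27 223.42]
f_top
 tab row [179 175 157 121  64  31  28  19  16  18  10  35  57  71  76  77  77  75] bar row [120 124 121 123 124 126 123 125 129 130 122 102  79  69  71  71  69  68]
 tamper handle [309.22 223.35]
top0
 tab row [79 78 79 81 79 83 83 81 79 81 83 80 81 81 81 79 82 87] bar row [ 74  77  77  75  77  77  76  77  76  75  73  79  89 109 126 131 135 135]
 tamper handle [309.18 223.3 ]
side0 tamper [251.55 235.64] [257.6 249.9]
f_side tamper [252.5 236.8] [257.6 249.6]
```

Run:
```python
from bench import r
print(r.close_job())
```

```text
the job is handed in; nothing more can be done
None
```

I handed in the job at about 51 s: the divider was cleared, both racks set flush in the far left corner and locked by it, then the two glass tubes present were stood fully down in separate bores, with the tamper and teaspoon unmoved in the final pictures.

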